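# Seat the vial rack on the shaker and latch it

## Task

Load the shaker: gently push the vial rack back, working at its two ends, until its foot has slid under both spring clips and lies flush along the rail at the back of the platform; then turn the latch square across the front of the rack. The vials are glass, so never push the rack with more than 15 N, and leave the flask, the spare vial and everything else on the bench where they are.

Things in the scene. Friction and masses are not known exactly. Their poses are not given: they have to be found in the camera images.
- rack: white moulded vial rack with 12 capped glass vials fixed in it, 0.7 to 0.9 kg, loose and askew on the shaker's rubber platform, where it slides with 3 to 6 N. Footprint 92 mm (x) by 220 mm (y, its length); origin: centre of the footprint, underside; x points to the rail when seated. The block is 36 mm high, the vial caps reach 66 mm. A foot 6 mm thick sticks out 26 mm behind the block
- rack_front (a point): middle of the rack's flat upright front face (66 mm deep block, face 220 mm long and 36 mm high): (-46, 0, 18) mm in the rack's frame. The rack is pushed on this face, near its ends; the vials stand 12 mm or more behind it
- rack_rear_left (a point): left end (+y) of the rear edge of the rack's foot: (46, 110, 3) mm in the rack's frame
- rack_rear_right (a point): right end (-y) of the rear edge of the rack's foot: (46, -110, 3) mm in the rack's frame
- rail (a point): middle of the rail, at the foot of its front face, on the platform's surface (110 mm above the bench). A rigid aluminium angle 340 mm long, 20 mm high, along the far side of the 330 by 440 mm platform. x is square to it, away from the rack: the rail's face is the plane x = 0 and the rack lies at x < 0; y runs along the rail to the left, z up
- left_clip (a point): steel spring clip 28 mm wide, bolted on the rail at its y = +75 mm (the point lies below it, on the rail's face). Its upturned lip reaches 22 mm out; its tongue is 2.5 mm above the platform, so the foot must lift it. Pushed near the clip, that end of the rack resists with 5 to 9 N, more if the fingers also bear down on the rack, until past the lip, 10 mm before the rail, then a little less up to the rail
- right_clip (a point): the same clip at y = -75 mm of the rail. With one end of the rack home, pushing the other home may swing the first a few mm back out
- latch (a joint): turn latch at the platform's left front. 0 = parked, arm pointing away from the rail (-x of the rail's frame); grows as the arm swings counter-clockwise seen from above; 1.57 = square across (arm pointing right, -y, along the front of the seated rack, 1.5 mm clear of it); end stop at 1.62. Starts between 0 and 0.15. Stiff (about 3 N at its knob), it stays where it is left
- latch_pivot (a point): pivot of the latch, on the platform's surface, at (-100.5, 165, 0) mm in the rail's frame. The steel arm is 14 mm wide, reaches 76 mm from the pivot and lies 8 to 16 mm above the platform
- latch_knob (a point): middle of the latch's upright steel knob, 60 mm from the pivot along the arm: 14 mm in diameter, 16 to 42 mm above the platform (the point is 29 mm above it)
- flask: stoppered conical flask standing on the platform's right front corner, 64 mm wide, 104 mm high; origin under its centre. Not to be disturbed
- spare_vial: single capped vial, 27 mm wide, 58 mm high, standing near the platform's front edge; origin under its centre. Not to be disturbed
- tripod: iron tripod with a black basin on the bench to the right, 160 mm wide, 212 mm high; not to be disturbed
- burner: gas burner on the bench to the right, 80 mm wide, 138 mm high; not to be disturbed
- tube_rack: wooden rack of test tubes on the bench to the left, 62 by 212 mm, 146 mm high; not to be disturbed
- beaker: glass beaker on the bench to the left, 72 mm wide, 95 mm high; not to be disturbed
- reagent_bottle: amber bottle at the back left of the bench, 72 mm wide, 170 mm high; not to be disturbed
Things that resemble listed ones, but are neither listed nor needed, are in the scene too. Leave any purple look-alike of the rack alone.

How it is judged:
By the outcome, as a careful person would: the job done as asked, in the order asked, and still so for the second after the job is handed in, with the robot touching nothing.
It also fails if it takes over 72 s, if anything falls off the work surface, if the arm or the gripper's body presses on something with over 40 N, if the wrist force passes 120 N, or if a joint passes its speed limit or range.

## Robot

A 7-joint arm with a two-finger parallel gripper is mounted at the origin on the work surface. World frame = base frame: x ahead of the robot, y to its left, z up, the work surface at z = 0. Lengths are in m, angles in rad, forces in N, time in s.
With the tool pointing down it reaches from about 0.4 to 0.875 m from the base axis. Payload 19.3 kg.
Tool frame: the origin (TCP) lies between the finger pads; the fingertips stand bot.tcp_to_tips ahead of it and the grasp point (between the pads) lies 3 mm ahead of it (bot.tcp_to_tips is the distance from the TCP to the fingertips, in m); x points along the fingers, y is the direction in which the jaws open and shut, and the axes are right-handed (so a half turn about x gives the same grasp; the last joint's range is limited). The gripper opens to 85 mm and grips with 20 to 120 N. Pads are 22 mm wide; open, the fingers measure 114 mm over their backs; the gripper's body (76 mm by 85 mm) begins 54 mm behind the grasp point. The pads swing forward as they close: fully open they stand 13 mm farther back than shut.
Start: joints at [1.076, 0.521, -0.036, 1.599, 0.021, 1.021, -0.113], TCP at [0.258, -0.569, 0.253] pointing down, gripper open.
Joint ranges: [-2.91, 2.91], [-0.3, 2.13], [-1.5, 1.42], [0.17, 2.43], [-1.26, 4.41], [0.16, 1.93], [-2.52, 2.52]. Speed limits (rad/s): [1.89, 1.89, 2.39, 2.39, 3.01, 3.01, 3.01].

## Interface

Orientations are given as [roll, pitch, yaw] about the fixed x, y, z axes, in that order (R = Rz(yaw) Ry(pitch) Rx(roll)).
In Python, from workcell import bot, eyes gives the robot as it stands. The module is installed in compiled form; this text tells all that it offers.
- The arm moves only by the tool step_arm, never from a script. Its argument "targets" is a list that holds one entry, the list of rows, each a list of 7 numbers: the shift along the tool's x, y, z in cm, then the turn, a rotation vector about the tool's x, y, z in rad, then the opening, from 0 (shut) to 1 (fully open). A call has 1 to 10 rows; each row is the pose to reach, as a shift and turn from the pose measured when the call began, along the tool's axes at that moment; what a row does not reach only later rows make up. A row lasts 1/10 s, in which the tool goes at most 50 mm and 8.59 degrees, less where a joint would pass 70% of its speed; a pose out of reach is approached as far as the arm can. A call with a gripper value outside its range is refused whole. The fingers move at their own pace and stop on an object; "grip_force" is the grip in N (left out, the last holds). Time passes only in rows, so rows that repeat a pose let the fingers close. It gives the time, the measured TCP pose, the force and the opening at its end, in the units of the state.
- bot.observe(): the state, without advancing time (a new reading comes with each control period).
- eyes.grab_frame(name): name is "side" or "top" or "wrist"; returns the picture (384x512x3 uint8, red, green, blue); there is no depth.
- eyes.get_calibration(name): a dict with "fx", "fy", "cx", "cy" (pixels), "k1" (the pictures are not rectified: a ray, as slopes to the right and down, at radius r is drawn at 1 + k1 r^2 times it, then the intrinsics apply), "camera_from_world" (4x4, takes a point from world to camera coordinates); the wrist camera has in their place "hand_eye" (4x4, takes a point from camera to tool coordinates, whose origin is the TCP and whose axes are the tool frame's). Camera axes: x right, y down, z forward; pixel columns grow to the right and rows downward; lengths in m; the calibration is good to about 2 mm. A picture is of the moment at which its call begins: read the wrist's pose just before it. get_calibration takes no time and is no camera call.
- bot.job_done(): hands the job in, once; it reports no verdict.
The state is a dict: "clock": time; "qpos": joint angles; "qd": joint speeds; "joint_efforts": joint torques, N m; "position": TCP position; "tool_rot": TCP orientation; "force": force on the tool from outside, world axes, zero at the start; "moment": the same for the moment, N m; "grip_width": finger opening in m.
Only numpy, scipy, OpenCV 4.12 (cv2) and the standard library are available. Lean on these libraries where they do the work, as an engineer would, in place of code of your own. Each camera call takes 0.05 s, during which the arm holds its last target.

## Working session

There is one attempt and no reset: what is moved stays moved. The work goes in short steps, Python scripts to look and compute and a tool call to move; the robot and the scene stay as the last step left them, time stands still between calls to the robot, and variables do not carry over. Pictures are saved under pics/ and viewed, and the job is handed in when it is done.

Besides the shell and the picture viewer there is one more tool, called after ">>>" as a command line: name --argument value ..., lists and objects as JSON in quotes. step_arm: Moves the arm, as the interface text tells. Its arguments: {"type":"object","properties":{"targets":{"type":"array","items":{"type":"array","items":{"type":"array","items":{"type":"number"}}}},"grip_force":{"type":"number"}},"required":["targets"]}

```bash
mkdir -p pics; python3 - <<'E'
from workcell import bot, eyes
import cv2, numpy as np
s=bot.observe(); print({k:np.round(v,3) for k,v in s.items()}, bot.tcp_to_tips)
for n in ("side","top","wrist"):
    im=eyes.grab_frame(n); cv2.imwrite(f"pics/{n}0.png",im[:,:,::-1]); c=eyes.get_calibration(n); print(n,{k:np.round(v,4).tolist() for k,v in c.items()})
E
```

```text
{'clock': np.float64(0.0), 'qpos': array([ 1.076,  0.522, -0.036,  1.6  ,  0.021,  1.021, -0.113]), 'qd': array([ 0.   ,  0.001, -0.001,  0.001,  0.   ,  0.002, -0.   ]), 'joint_efforts': array([ 1.0000e-03, -9.2711e+01,  1.9800e+00, -3.6993e+01,  1.8000e-02,
        8.0000e-03, -0.0000e+00]), 'position': array([ 0.257, -0.569,  0.253]), 'tool_rot': array([-1.496,  1.57 ,  2.07 ]), 'force': array([-0.83 ,  0.499,  0.028]), 'moment': array([ 0.01 , -0.03 , -0.006]), 'grip_width': np.float64(0.086)} 0.022
side {'fx': 434.4098, 'fy': 434.4098, 'cx': 255.6464, 'cy': 200.7591, 'k1': -0.0939, 'camera_from_world': [[-0.9154, -0.4022, -0.0159, 0.4452], [-0.2888, 0.6836, -0.6703, 0.2329], [0.2805, -0.609, -0.7419, 1.3677], [0.0, 0.0, 0.0, 1.0]]}
top {'fx': 385.7147, 'fy': 385.7147, 'cx': 258.1682, 'cy': 191.3052, 'k1': -0.0679, 'camera_from_world': [[0.0153, -0.9998, -0.016, -0.0056], [-0.9877, -0.0126, -0.1558, 0.4872], [0.1555, 0.0182, -0.9877, 1.5208], [0.0, 0.0, 0.0, 1.0]]}
wrist {'fx': 264.6089, 'fy': 264.6089, 'cx': 256.7382, 'cy': 192.5112, 'k1': 0.0028, 'hand_eye': [[0.001, -0.3177, 0.9482, -0.1213], [1.0, -0.0004, -0.0011, 0.0003], [0.0007, 0.9482, 0.3177, -0.0819], [0.0, 0.0, 0.0, 1.0]]}
```

View pics/side0.png

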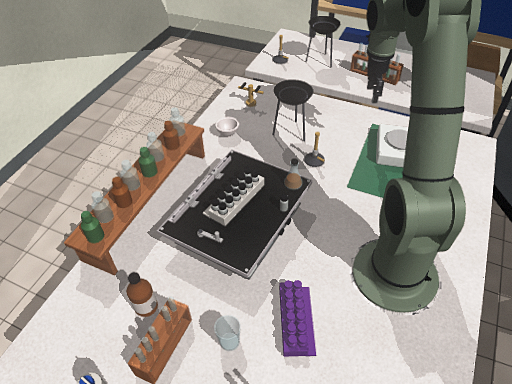

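View pics/top0.png

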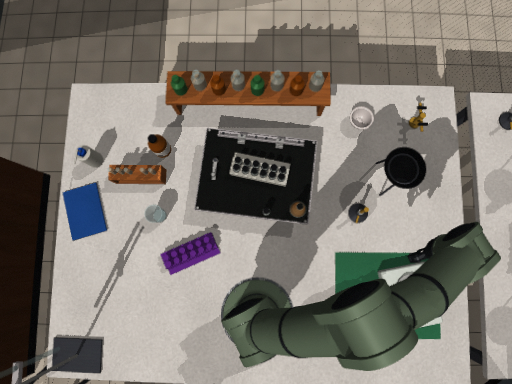

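View pics/wrist0.png

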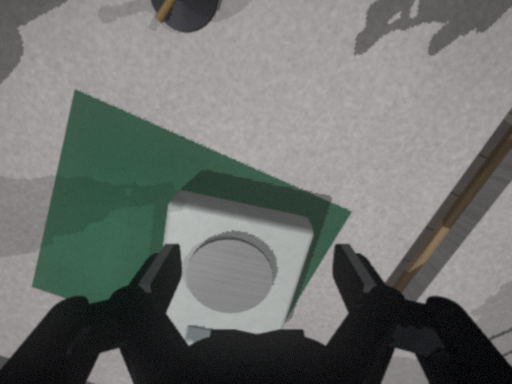

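```bash
python3 - <<'E'
import cv2
im=cv2.imread("pics/top0.png")[115:235,180:330]
cv2.imwrite("pics/top0z.png",cv2.resize(im,None,fx=5,fy=5,interpolation=cv2.INTER_CUBIC))
im=cv2.imread("pics/side0.png")[140:280,150:320]
cv2.imwrite("pics/side0z.png",cv2.resize(im,None,fx=4.2,fy=4.2,interpolation=cv2.INTER_CUBIC))
E
```

```text
(no output)
```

View pics/top0z.png

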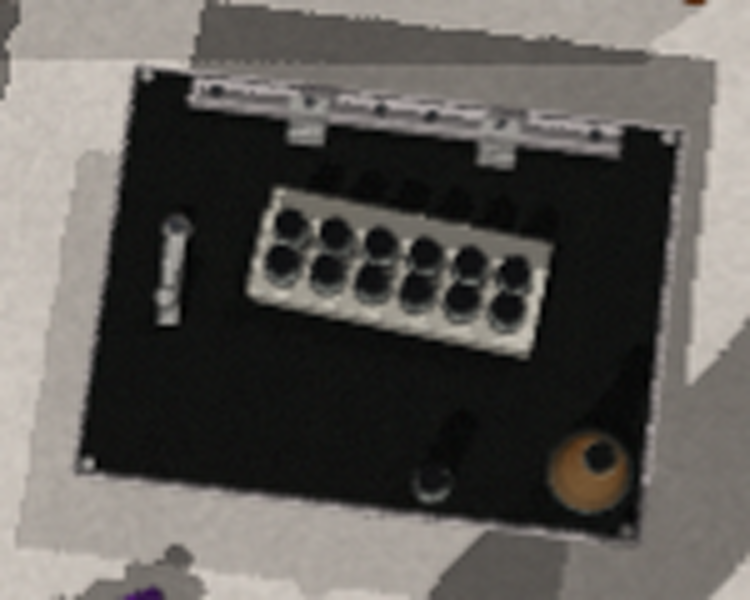

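View pics/side0z.png

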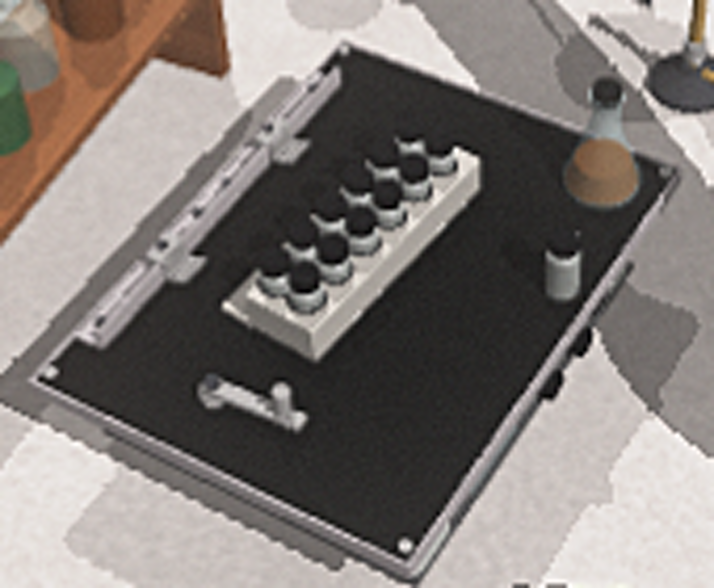

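```bash
cat > h.py <<'E'
import numpy as np, cv2
from scipy.spatial.transform import Rotation as R
from workcell import bot, eyes
def K(c): return np.array([[c["fx"],0,c["cx"]],[0,c["fy"],c["cy"]],[0,0,1]])
def D(c): return np.array([c["k1"],0,0,0.])
def T_tool(s):
    T=np.eye(4); T[:3,:3]=R.from_euler("xyz",s["tool_rot"]).as_matrix(); T[:3,3]=s["position"]; return T
def wfc(c,s=None):
    if "hand_eye" in c: return T_tool(s)@np.array(c["hand_eye"])
    return np.linalg.inv(np.array(c["camera_from_world"]))
def cast(px,z,c,T):
    px=np.atleast_2d(np.array(px,float)); z=np.broadcast_to(z,len(px))
    n=cv2.undistortPoints(px[:,None],K(c),D(c))[:,0]
    d=np.c_[n,np.ones(len(n))]@T[:3,:3].T; o=T[:3,3]
    return o+d*((z-o[2])/d[:,2])[:,None]
def proj(P,c,T):
    Ti=np.linalg.inv(T); r=cv2.Rodrigues(Ti[:3,:3])[0]
    return cv2.projectPoints(np.atleast_2d(np.array(P,float)),r,Ti[:3,3],K(c),D(c))[0][:,0]
E
python3 - <<'E'
from h import *
c=eyes.get_calibration("top");T=wfc(c)
f=lambda a:np.array(a)/5+[180,115]-0.4
P=cast(f([(147,75),(668,138),(88,463),(628,530)]),.11,c,T); print("screws",P.round(3))
rl=cast(f([(190,107),(618,155)]),.11,c,T); print("rail",rl.round(3), np.linalg.norm(rl[0]-rl[1]))
m=rl.mean(0); d=rl[0]-rl[1]; th=np.arctan2(-d[0],d[1]); print("rail yaw",th,"from screws",[np.arctan2(-e[0],e[1]) for e in (P[0]-P[1],P[2]-P[3])],m)
# rack front top edge at z .146
b=cast(f([(250,292),(527,357),(550,240),(275,190)]),.146,c,T);print(b.round(3),np.linalg.norm(b[0]-b[1]))
g=b[0]-b[1];print("rack yaw",np.arctan2(-g[0],g[1]))
for n,z,px in (("pivot",.126,(177,226)),("knob",.152,(166,296)),("armend",.126,(168,322)),("flask",.11,(590,490)),("vial",.168,(433,487))): print(n,cast(f([px]),z,c,T).round(3))
RR=R.from_euler("z",th).as_matrix(); print("pivot pred",m+RR@[-.1005,.165,.016])
E
```

```text
screws [[ 0.722  0.199  0.11 ]
 [ 0.674 -0.214  0.11 ]
 [ 0.411  0.233  0.11 ]
 [ 0.365 -0.181  0.11 ]]
rail [[ 0.695  0.164  0.11 ]
 [ 0.66  -0.174  0.11 ]] 0.3398753841926286
rail yaw -0.10496290274261232 from screws [np.float64(-0.11440565359523981), np.float64(-0.10989443851960361)] [ 0.6776025  -0.00510075  0.11      ]
[[ 0.539  0.109  0.146]
 [ 0.492 -0.101  0.146]
 [ 0.582 -0.119  0.146]
 [ 0.619  0.092  0.146]] 0.21542050206162305
rack yaw -0.22188271169536516
pivot [[0.595 0.169 0.126]]
knob [[0.534 0.172 0.152]]
armend [[0.519 0.173 0.126]]
flask [[ 0.396 -0.152  0.11 ]]
vial [[ 0.39  -0.032  0.168]]
pivot pred [0.59494271 0.16952057 0.126     ]
```

```bash
cat >> h.py <<'E'
RAIL=np.array([.6776,-.0051,.11]); YAW=-.110
def goal(p,psi,s=None,frame=True):
    """tool down, tool z pointing along heading psi (world); p world TCP. returns shift cm, rotvec in the tool frame"""
    s=s or bot.observe(); T=T_tool(s)
    z=np.array([np.cos(psi),np.sin(psi),0]); x=np.array([0,0,-1.]); y=np.cross(z,x)
    G=np.c_[x,y,z]
    return (T[:3,:3].T@(np.array(p)-T[:3,3])*100).round(2), R.from_matrix(T[:3,:3].T@G).as_rotvec().round(3)
def r2w(p): return RAIL+R.from_euler("z",YAW).as_matrix()@np.array(p)
def w2r(p): return (np.atleast_2d(p)-RAIL)@R.from_euler("z",YAW).as_matrix()
def wrist(name):
    s=bot.observe(); im=eyes.grab_frame("wrist"); cv2.imwrite(f"pics/{name}.png",im[:,:,::-1])
    c=eyes.get_calibration("wrist"); np.savez(f"pics/{name}.npz",T=wfc(c,s)); return im[:,:,::-1].copy(),c,wfc(c,s)
E
python3 - <<'E'
from h import *
s=bot.observe();print(T_tool(s).round(3))
print(goal([.6,0,.31],YAW)); print(goal([.257,-.569,.43],YAW))
E
```

```text
[[-0.     0.412 -0.911  0.257]
 [ 0.001 -0.911 -0.412 -0.569]
 [-1.    -0.001  0.     0.253]
 [ 0.     0.     0.     1.   ]]
(array([ -5.68, -37.76, -54.67]), array([-2.607e+00, -1.000e-03,  0.000e+00]))
(array([-17.71,  -0.06,   0.03]), array([-2.607e+00, -1.000e-03,  0.000e+00]))
```

>>> step_arm --targets '[[[-5, 0, 0, 0, 0, 0, 1], [-10, 0, 0, -0.1, 0, 0, 1], [-14, -3, -4, -0.25, 0, 0, 1], [-17.5, -6, -8, -0.4, 0, 0, 1], [-17.5, -9, -12, -0.54, 0, 0, 1], [-17.5, -12, -16, -0.68, 0, 0, 1], [-17.5, -14.5, -20, -0.82, 0, 0, 1], [-17.5, -17, -24, -0.96, 0, 0, 1], [-17.5, -19.5, -28, -1.1, 0, 0, 1], [-17.5, -22, -32, -1.24, 0, 0, 1]]]'

```text
clock: 1.15
position: [0.4534, -0.2436, 0.4282]
tool_rot: [-2.761, 1.57, 2.051]
force: [0.6, -1.2, 0.2]
grip_width: 0.0857
```

```bash
python3 - <<'E'
from h import *
s=bot.observe();print(T_tool(s).round(3),s["qpos"].round(2),s["clock"],s["force"])
print(goal([.6,0,.31],YAW))
E
```

```text
[[-0.     0.995  0.099  0.453]
 [ 0.     0.099 -0.995 -0.244]
 [-1.    -0.    -0.     0.428]
 [ 0.     0.     0.     1.   ]] [ 0.73  0.22 -0.43  1.61  0.09  1.33  0.38] 1.15 [ 0.59971632 -1.17747655  0.17786537]
(array([ 11.83,  17.01, -22.78]), array([-1.361, -0.   , -0.   ]))
```

>>> step_arm --targets '[[[0, 2, -3, -0.14, 0, 0, 1], [0, 4, -6, -0.28, 0, 0, 1], [0, 6, -9, -0.42, 0, 0, 1], [2, 8, -12, -0.56, 0, 0, 1], [4, 10, -15, -0.7, 0, 0, 1], [6, 12, -18, -0.84, 0, 0, 1], [8, 14, -20, -0.98, 0, 0, 1], [10, 17, -22.8, -1.12, 0, 0, 1], [11.8, 17, -22.8, -1.26, 0, 0, 1], [11.8, 17, -22.8, -1.36, 0, 0, 1]]]'

```text
clock: 2.15
position: [0.5993, 0.0012, 0.3073]
tool_rot: [2.994, 1.566, 2.89]
force: [-0.6, -1.6, 0.1]
grip_width: 0.0854
```

```bash
python3 - <<'E'
from h import *
s=bot.observe();print(T_tool(s).round(3),s["qpos"].round(2),s["qd"].round(3),s["clock"],s["force"])
wrist("w1")
E
```

```text
[[-0.004  0.103  0.995  0.599]
 [ 0.001  0.995 -0.103  0.001]
 [-1.     0.001 -0.004  0.307]
 [ 0.     0.     0.     1.   ]] [ 0.41  0.52 -0.76  1.58  0.37  1.2   1.05] [ 0.159  0.021 -0.222 -0.036  0.109  0.081  0.871] 2.15 [-0.60038961 -1.6166431   0.14279016]
```

View pics/w1.png

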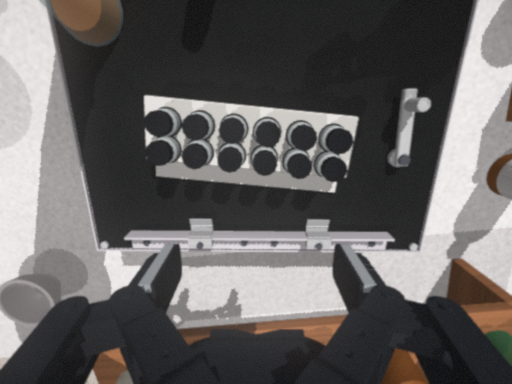

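```bash
python3 - <<'E'
from h import *
s=bot.observe();print(s["position"].round(4),s["qd"].round(3))
im,c,T=wrist("w2")
z=cv2.resize(im[60:270,60:460],None,fx=2,fy=2,interpolation=cv2.INTER_CUBIC); cv2.imwrite("pics/w2z.png",z)
E
```

```text
[5.995e-01 5.000e-04 3.085e-01] [-0.001 -0.033  0.031 -0.017 -0.032  0.002 -0.181]
```

View pics/w2z.png

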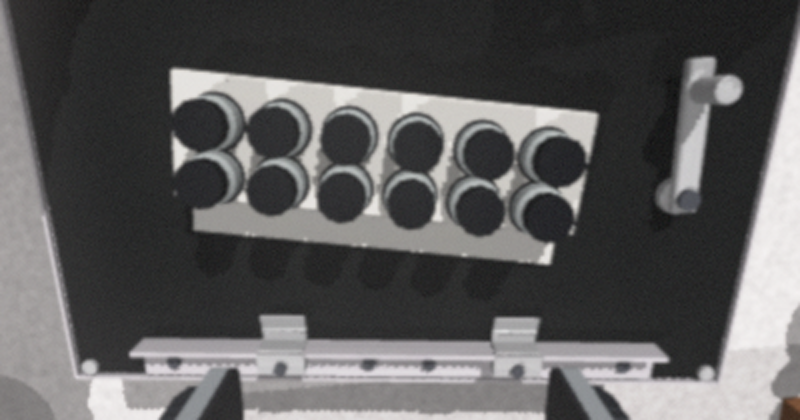

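```bash
cat >> h.py <<'E'
def load(name): return cv2.imread(f"pics/{name}.png"),eyes.get_calibration("wrist"),np.load(f"pics/{name}.npz")["T"]
E
python3 - <<'E'
from h import *
im,c,T=load("w2")
f=lambda a:np.array(a)/2+[60,60]-0.25
A=cast(f([(143,340),(656,346)]),.11,c,T); B=cast(f([(133,357),(667,362)]),.13,c,T)
for n,P in (("foot",A),("top",B)):
    d=P[1]-P[0]; print(n,P.round(4),np.linalg.norm(d),"yaw",np.arctan2(-d[0],d[1]),P.mean(0).round(4))
S=cast(f([(90,367),(706,373)]),.11,c,T);d=S[1]-S[0];print("screws",S.round(4),np.arctan2(-d[0],d[1]))
F=cast(f([(171,69),(598,113)]),.146,c,T);Q=cast(f([(193,232),(551,264)]),.116,c,T)
for n,P in (("front",F),("rear",Q)):
    d=P[1]-P[0]; print(n,P.round(4),np.linalg.norm(d),"yaw",np.arctan2(-d[0],d[1]))
print("piv",cast(f([(688,201)]),.126,c,T),"knob",cast(f([(729,90)]),.152,c,T))
print("rail frame front",w2r(F).round(4),"rear",w2r(Q).round(4), "clips lip", w2r(cast(f([(262,317),(304,317),(495,320),(537,320)]),.116,c,T)).round(4))
# overlay predictions
P=[r2w([x,y,z]) for x,y,z in [(0,.17,0),(0,-.17,0),(0,.075,0),(0,-.075,0),(-.1005,.165,.016)]]
print(((proj(P,c,T)-60)*2).round(1))
E
```

```text
foot [[ 0.6597 -0.1737  0.11  ]
 [ 0.6986  0.1674  0.11  ]] 0.34331203419256207 yaw -0.11367086621155374 [ 0.6791 -0.0032  0.11  ]
top [[ 0.6619 -0.1716  0.13  ]
 [ 0.6995  0.165   0.13  ]] 0.3386688216305936 yaw -0.11125094621365202 [ 0.6807 -0.0033  0.13  ]
screws [[ 0.6759 -0.2144  0.11  ]
 [ 0.7227  0.2025  0.11  ]] -0.1117855556619142
front [[ 0.4977 -0.1018  0.146 ]
 [ 0.5405  0.1124  0.146 ]] 0.21846226342095865 yaw -0.19758590416331964
rear [[ 0.5886 -0.1218  0.116 ]
 [ 0.6312  0.0961  0.116 ]] 0.2220086647398267 yaw -0.193438537735098
piv [[0.59690907 0.17280236 0.126     ]] knob [[0.53555965 0.1748711  0.152     ]]
rail frame front [[-0.1682 -0.1159  0.036 ]
 [-0.1491  0.1017  0.036 ]] rear [[-0.0757 -0.1258  0.006 ]
 [-0.0572  0.0955  0.006 ]] clips lip [[-0.0194 -0.0875  0.006 ]
 [-0.0197 -0.0604  0.006 ]
 [-0.0187  0.0631  0.006 ]
 [-0.019   0.0903  0.006 ]]
[[650.4 342.8]
 [141.7 338.6]
 [508.6 341.6]
 [284.3 339.7]
 [682.6 199.1]]
```

```bash
sed -i 's/^RAIL=.*/RAIL=np.array([.679,-.0035,.11]); YAW=-.112/' h.py; python3 - <<'E'
from h import *
print(goal(r2w([-.195,-.085,.2]),YAW),goal(r2w([-.195,-.085,.029]),YAW), bot.observe()["position"])
E
```

```text
(array([ -0.04,  -7.95, -11.6 ]), array([ 0.003, -0.002, -0.001])) (array([ 17.06,  -7.96, -11.57]), array([ 0.003, -0.002, -0.001])) [5.99722210e-01 2.50687811e-04 3.09399907e-01]
```

>>> step_arm --targets '[[[0, -3, -4, 0, 0, 0, 0], [0, -6, -8, 0, 0, 0, 0], [0, -8, -11.6, 0, 0, 0, 0], [4, -8, -11.6, 0, 0, 0, 0], [8, -8, -11.6, 0, 0, 0, 0], [11, -8, -11.6, 0, 0, 0, 0], [11, -8, -11.6, 0, 0, 0, 0]]]'

```text
clock: 2.95
position: [0.474, -0.0667, 0.1973]
tool_rot: [3.001, 1.565, 2.888]
force: [0.3, 0.5, 0.7]
grip_width: -0.0003
```

```bash
python3 - <<'E'
from h import *
s=bot.observe();print(s["position"].round(4),w2r(s["position"]).round(4),s["qd"].round(3),s["force"].round(2),bot.tcp_to_tips,goal(r2w([-.195,-.085,.029]),YAW))
im,c,T=wrist("w3")
E
```

```text
[ 0.474  -0.0667  0.1973] [[-0.1966 -0.0858  0.0873]] [ 0.019 -0.059 -0.04  -0.07  -0.055  0.077  0.063] [0.29 0.54 0.69] 0.022 (array([5.83, 0.07, 0.2 ]), array([-0.   , -0.006, -0.001]))
```

View pics/w3.png

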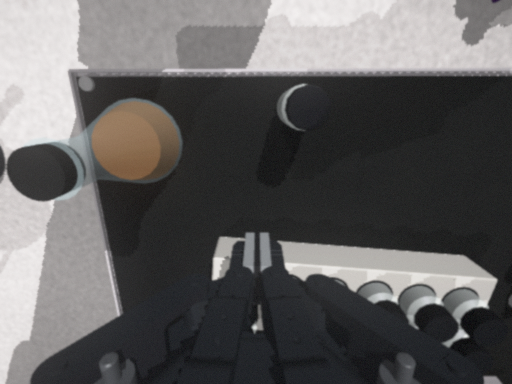

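>>> step_arm --targets '[[[2, 0, 0, 0, 0, 0, 0], [4, 0, 0, 0, 0, 0, 0], [5.8, 0, 0, 0, 0, 0, 0], [5.8, 0, 0, 0, 0, 0, 0], [5.8, 0, 0, 0, 0, 0, 0]]]'

```text
clock: 3.5
position: [0.4758, -0.0664, 0.143]
tool_rot: [2.801, 1.569, 2.688]
force: [0.2, -0.4, 0.4]
grip_width: 0.0004
```

```bash
python3 - <<'E'
from h import *
s=bot.observe();print(s["position"].round(4),w2r(s["position"]).round(4),s["qd"].round(3),s["force"].round(2),s["joint_efforts"].round(2))
im,c,T=wrist("w4")
cv2.imwrite("pics/s4.png",cv2.resize(eyes.grab_frame("side")[130:280,150:320,::-1],None,fx=4,fy=4,interpolation=cv2.INTER_CUBIC))
E
```

```text
[ 0.4758 -0.0664  0.143 ] [[-0.1949 -0.0852  0.033 ]] [ 0.005 -0.009 -0.005 -0.001  0.001 -0.005 -0.   ] [ 0.16 -0.42  0.42] [ -0.38 -73.54  -9.55 -24.44   0.15  -0.11  -0.16]
```

View pics/w4.png

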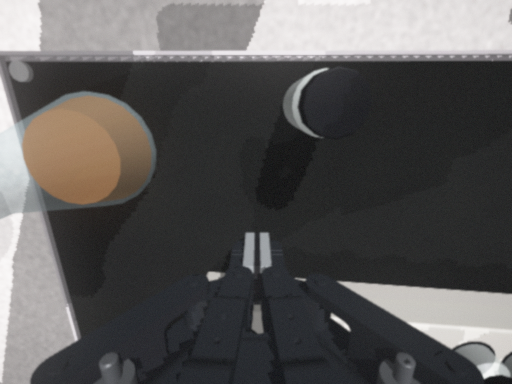

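View pics/s4.png

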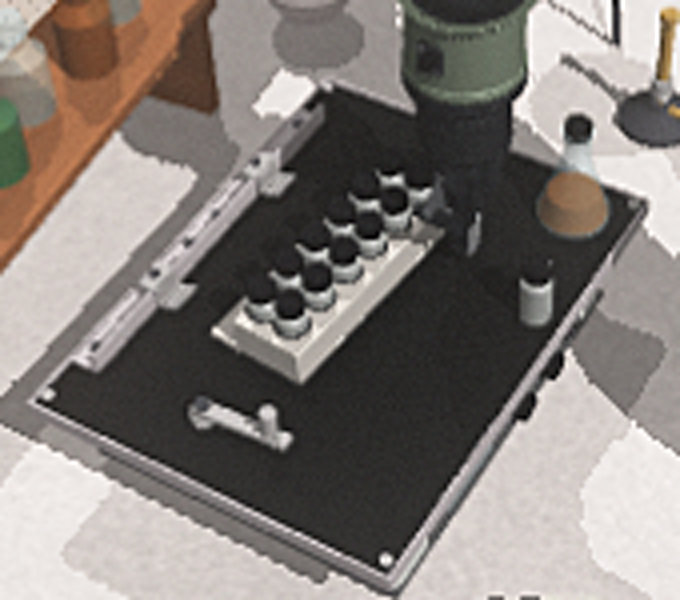

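```bash
python3 - <<'E'
from h import *
c=eyes.get_calibration("side");T=wfc(c)
for z in (.15,.17,.19,.21): print(z,w2r(cast([(150+437/4,130+200/4),(150+425/4,130+218/4),(150+475/4,130+250/4)],z,c,T)).round(3).tolist())
cv2.imwrite("pics/s4b.png",cv2.resize(eyes.grab_frame("side")[150:210,230:300,::-1],None,fx=9,fy=9,interpolation=cv2.INTER_CUBIC))
E
```

```text
0.15 [[-0.163, -0.096, 0.04], [-0.165, -0.073, 0.04], [-0.218, -0.062, 0.04]]
0.17 [[-0.173, -0.079, 0.06], [-0.175, -0.057, 0.06], [-0.227, -0.045, 0.06]]
0.19 [[-0.183, -0.062, 0.08], [-0.185, -0.04, 0.08], [-0.236, -0.029, 0.08]]
0.21 [[-0.193, -0.045, 0.1], [-0.195, -0.023, 0.1], [-0.245, -0.012, 0.1]]
```

View pics/s4b.png

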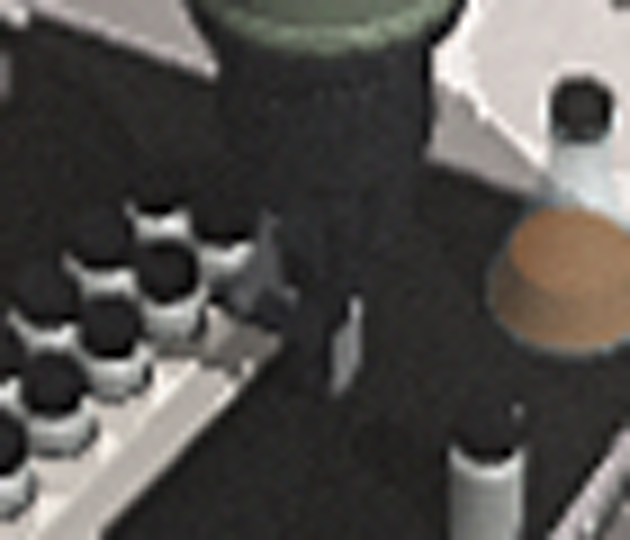

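>>> step_arm --targets '[[[0.2, 0, 0.3, 0, 0, 0, 0], [0.2, 0, 0.6, 0, 0, 0, 0], [0.2, 0, 0.9, 0, 0, 0, 0], [0.2, 0, 1.2, 0, 0, 0, 0], [0.2, 0, 1.2, 0, 0, 0, 0]]]'

```text
clock: 4.15
position: [0.4879, -0.0679, 0.1407]
tool_rot: [2.697, 1.569, 2.585]
force: [-0.3, -0.7, 0.8]
grip_width: -0.0002
```

```bash
cat > st.py <<'E'
from h import *
s=bot.observe();Rr=R.from_euler("z",YAW).as_matrix()
print("t",s["clock"],"rail",w2r(s["position"]).round(4),"F rail",(s["force"]@Rr).round(2),"qd",np.abs(s["qd"]).max().round(3), "tool", T_tool(s)[:3,:3].round(3)[:,2], "rot to nominal",goal(s["position"],YAW)[1])
E
python3 st.py
```

```text
t 4.15 rail [[-0.1827 -0.0853  0.0307]] F rail [-0.22 -0.74  0.75] qd 0.016 tool [ 0.994 -0.112 -0.002] rot to nominal [-0.    -0.002 -0.001]
```

>>> step_arm --targets '[[[0, 0, 0.2, 0, 0, 0, 0], [0, 0, 0.4, 0, 0, 0, 0], [0, 0, 0.6, 0, 0, 0, 0], [0, 0, 0.8, 0, 0, 0, 0], [0, 0, 1.0, 0, 0, 0, 0]]]'

```text
clock: 4.65
position: [0.4973, -0.0694, 0.1405]
tool_rot: [-3.133, 1.568, 3.038]
force: [-4.9, -2.2, 2.9]
grip_width: 0.0002
```

```bash
python3 st.py
```

```text
t 4.65 rail [[-0.1732 -0.0858  0.0305]] F rail [-4.66 -2.7   2.89] qd 0.049 tool [ 0.994 -0.112 -0.003] rot to nominal [-0.    -0.003  0.   ]
```

>>> step_arm --targets '[[[0, 0, 0.2, 0, 0, 0, 0], [0, 0, 0.4, 0, 0, 0, 0], [0, 0, 0.6, 0, 0, 0, 0], [0, 0, 0.8, 0, 0, 0, 0], [0, 0, 1.0, 0, 0, 0, 0], [0, 0, 1.2, 0, 0, 0, 0]]]'

```text
clock: 5.25
position: [0.5086, -0.0711, 0.1403]
tool_rot: [-2.96, 1.566, -3.073]
force: [-5.0, -1.2, 3.6]
grip_width: -0.0002
```

```bash
python3 st.py
```

```text
t 5.25 rail [[-0.1618 -0.0863  0.0303]] F rail [-4.83 -1.71  3.6 ] qd 0.049 tool [ 0.994 -0.113 -0.005] rot to nominal [-0.001 -0.005  0.001]
```

>>> step_arm --targets '[[[-0.1, 0, 0.2, 0, 0, 0, 0], [-0.1, 0, 0.4, 0, 0, 0, 0], [-0.1, 0, 0.6, 0, 0, 0, 0], [-0.1, 0, 0.8, 0, 0, 0, 0]]]'

```text
clock: 5.65
position: [0.5166, -0.0721, 0.1412]
tool_rot: [-2.945, 1.566, -3.057]
force: [-2.5, -1.6, -0.5]
grip_width: -0.0003
```

```bash
python3 st.py
```

```text
t 5.65 rail [[-0.1537 -0.0864  0.0312]] F rail [-2.3  -1.83 -0.51] qd 0.051 tool [ 0.994 -0.113 -0.005] rot to nominal [-0.001 -0.005  0.001]
```

>>> step_arm --targets '[[[0, 0, -1.5, 0, 0, 0, 0], [0, 1, -3, 0, 0, 0, 0], [0, 5, -3, 0, 0, 0, 0], [0, 9, -3, 0, 0, 0, 0], [0, 13, -3, 0, 0, 0, 0], [0, 16.1, -3, 0, 0, 0, 0], [0, 16.1, -3, 0, 0, 0, 0]]]'

```text
clock: 6.35
position: [0.5055, 0.0963, 0.1417]
tool_rot: [2.586, 1.567, 2.478]
force: [0.3, -0.6, 0.1]
grip_width: 0.0001
```

```bash
python3 st.py; python3 - <<'E'
from h import *
wrist("w5"); cv2.imwrite("pics/t5.png",cv2.resize(eyes.grab_frame("top")[115:235,180:330,::-1],None,fx=5,fy=5,interpolation=cv2.INTER_CUBIC))
E
```

```text
t 6.35 rail [[-0.1836  0.0798  0.0317]] F rail [ 0.37 -0.58  0.11] qd 0.066 tool [ 0.994 -0.107 -0.004] rot to nominal [ 0.005 -0.004 -0.002]
```

View pics/w5.png

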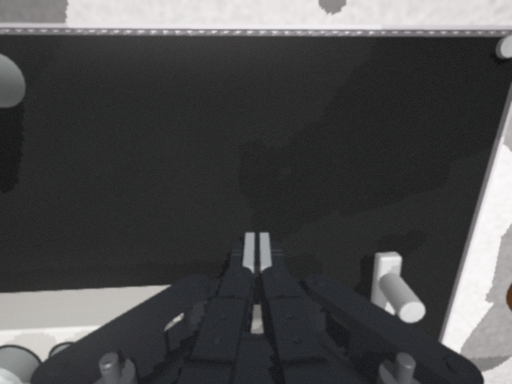

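View pics/t5.png

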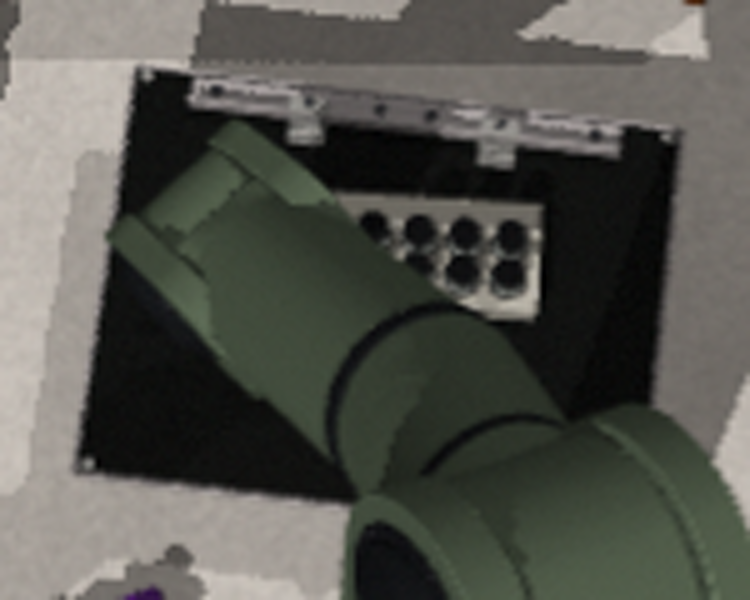

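```bash
python3 - <<'E'
from h import *
im,c,T=load("w5")
P=w2r(cast([(5,292),(165,286)],.11,c,T)); Q=w2r(cast([(5,329),(75,326)],.146,c,T))
for A in (P,Q):
  d=A[1]-A[0]; print(A.round(4),np.arctan2(-d[0],d[1]))
E
```

```text
[[-0.1409 -0.0944 -0.    ]
 [-0.1458  0.0166 -0.    ]] 0.04451539176773269
[[-0.1451 -0.0609  0.036 ]
 [-0.1471 -0.0216  0.036 ]] 0.051657237657752667
```

>>> step_arm --targets '[[[0, 0, 0.5, 0, 0, 0, 0], [0, 0, 1.0, 0, 0, 0, 0], [0, 0, 1.5, 0, 0, 0, 0], [0, 0, 1.9, 0, 0, 0, 0], [-0.05, 0, 2.2, 0, 0, 0, 0], [-0.05, 0, 2.4, 0, 0, 0, 0], [-0.05, 0, 2.6, 0, 0, 0, 0], [-0.05, 0, 2.8, 0, 0, 0, 0]]]'

```text
clock: 7.25
position: [0.533, 0.0889, 0.1416]
tool_rot: [-3.048, 1.566, 3.124]
force: [-2.3, 2.2, -2.3]
grip_width: -0.0005
```

```bash
python3 st.py
```

```text
t 7.25 rail [[-0.1554  0.0755  0.0316]] F rail [-2.52  1.9  -2.28] qd 0.05 tool [ 0.994 -0.111 -0.005] rot to nominal [ 0.001 -0.005  0.   ]
```

>>> step_arm --targets '[[[0, 0.1, 0.2, 0, 0, 0, 0], [0, 0.2, 0.4, 0, 0, 0, 0], [0, 0.3, 0.6, 0, 0, 0, 0], [0, 0.4, 0.8, 0, 0, 0, 0], [0, 0.5, 1.0, 0, 0, 0, 0], [0, 0.6, 1.2, 0, 0, 0, 0], [0, 0.6, 1.4, 0, 0, 0, 0]]]'

```text
clock: 7.95
position: [0.5477, 0.0938, 0.1415]
tool_rot: [-3.133, 1.566, 3.039]
force: [-3.0, 1.7, 0.1]
grip_width: -0.0
```

```bash
python3 st.py
```

```text
t 7.95 rail [[-0.1413  0.082   0.0315]] F rail [-3.16  1.31  0.13] qd 0.05 tool [ 0.994 -0.111 -0.005] rot to nominal [ 0.001 -0.005  0.   ]
```

>>> step_arm --targets '[[[0, 0, -2, 0, 0, 0, 0], [0, -1, -4.2, 0, 0, 0, 0], [0, -5, -4.2, 0, 0, 0, 0], [0, -9, -4.2, 0, 0, 0, 0], [0, -13, -4.2, 0, 0, 0, 0], [0, -16.5, -4.2, 0, 0, 0, 0], [0, -16.5, -4.2, 0, 0, 0, 0]]]'

```text
clock: 8.65
position: [0.4874, -0.0703, 0.1416]
tool_rot: [-2.776, 1.566, -2.893]
force: [-0.0, 1.7, -0.7]
grip_width: 0.0001
```

```bash
python3 st.py; python3 - <<'E'
from h import *
wrist("w6"); cv2.imwrite("pics/t6.png",cv2.resize(eyes.grab_frame("top")[115:235,180:330,::-1],None,fx=5,fy=5,interpolation=cv2.INTER_CUBIC))
E
```

```text
t 8.65 rail [[-0.1829 -0.0878  0.0316]] F rail [-0.22  1.69 -0.73] qd 0.072 tool [ 0.993 -0.116 -0.005] rot to nominal [-0.005 -0.005  0.002]
```

View pics/w6.png

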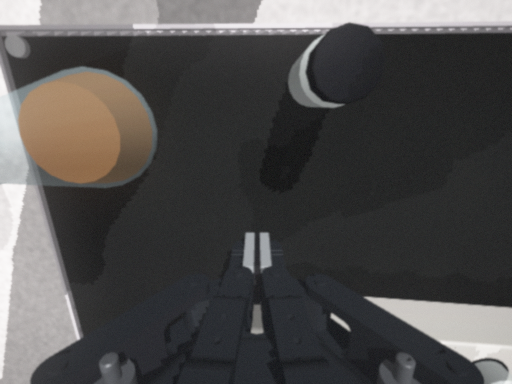

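View pics/t6.png

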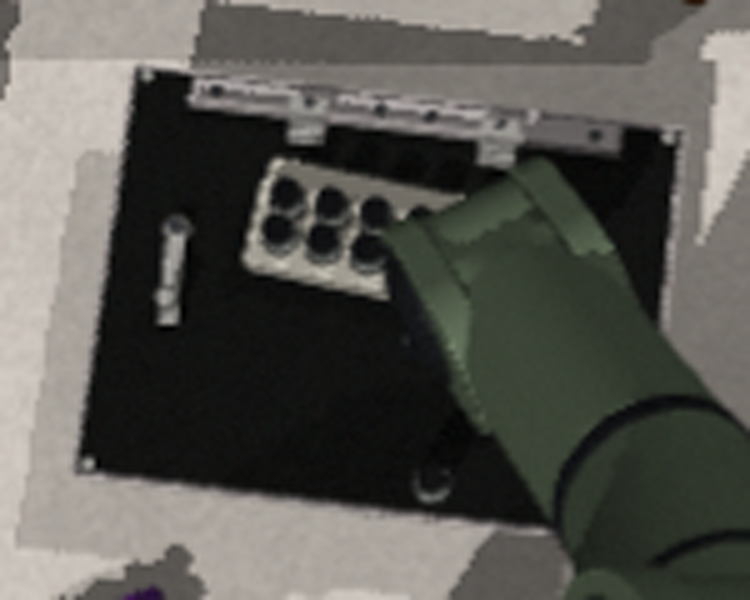

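>>> step_arm --targets '[[[0, 0, 0.6, 0, 0, 0, 0], [0, 0, 1.2, 0, 0, 0, 0], [0, 0, 1.7, 0, 0, 0, 0], [0, 0, 2.1, 0, 0, 0, 0], [0, 0, 2.4, 0, 0, 0, 0], [0, 0.1, 2.6, 0, 0, 0, 0], [0, 0.2, 2.8, 0, 0, 0, 0], [0, 0.3, 3.0, 0, 0, 0, 0], [0, 0.4, 3.2, 0, 0, 0, 0], [0, 0.5, 3.4, 0, 0, 0, 0]]]'

```text
clock: 9.75
position: [0.5225, -0.0649, 0.1417]
tool_rot: [3.108, 1.567, 2.995]
force: [-4.3, -2.0, 0.1]
grip_width: 0.0001
```

```bash
python3 st.py
```

```text
t 9.75 rail [[-0.1487 -0.0785  0.0317]] F rail [-4.05 -2.5   0.08] qd 0.053 tool [ 0.994 -0.112 -0.004] rot to nominal [-0.    -0.004 -0.   ]
```

>>> step_arm --targets '[[[0, 0, 0.2, 0, 0, 0, 0], [0, 0, 0.4, 0, 0, 0, 0], [0, 0, 0.6, 0, 0, 0, 0], [0, 0, 0.8, 0, 0, 0, 0], [0, 0, 1.0, 0, 0, 0, 0], [0, 0, 1.2, 0, 0, 0, 0], [0, 0, 1.4, 0, 0, 0, 0], [0, 0, 1.6, 0, 0, 0, 0], [0, 0, 1.8, 0, 0, 0, 0], [0, 0, 2.0, 0, 0, 0, 0]]]'

```text
clock: 10.75
position: [0.5424, -0.0672, 0.1416]
tool_rot: [3.134, 1.566, 3.022]
force: [-5.4, -1.5, 3.1]
grip_width: 0.0001
```

```bash
python3 st.py
```

```text
t 10.75 rail [[-0.1286 -0.0786  0.0316]] F rail [-5.21 -2.05  3.09] qd 0.052 tool [ 0.994 -0.112 -0.004] rot to nominal [-0.    -0.004 -0.   ]
```

>>> step_arm --targets '[[[0, 0, -2, 0, 0, 0, 0], [0, 1, -4, 0, 0, 0, 0], [0, 5, -4, 0, 0, 0, 0], [0, 9, -4, 0, 0, 0, 0], [0, 13, -4, 0, 0, 0, 0], [0, 15.7, -4, 0, 0, 0, 0], [0, 15.7, -4, 0, 0, 0, 0]]]'

```text
clock: 11.45
position: [0.5209, 0.0981, 0.1423]
tool_rot: [2.258, 1.566, 2.151]
force: [0.3, -0.9, 0.2]
grip_width: -0.0004
```

```bash
python3 st.py; python3 - <<'E'
from h import *
wrist("w7"); cv2.imwrite("pics/t7.png",cv2.resize(eyes.grab_frame("top")[115:235,180:330,::-1],None,fx=5,fy=5,interpolation=cv2.INTER_CUBIC))
E
```

```text
t 11.45 rail [[-0.1684  0.0833  0.0323]] F rail [ 0.35 -0.9   0.2 ] qd 0.062 tool [ 0.994 -0.107 -0.003] rot to nominal [ 0.005 -0.003 -0.003]
```

View pics/w7.png

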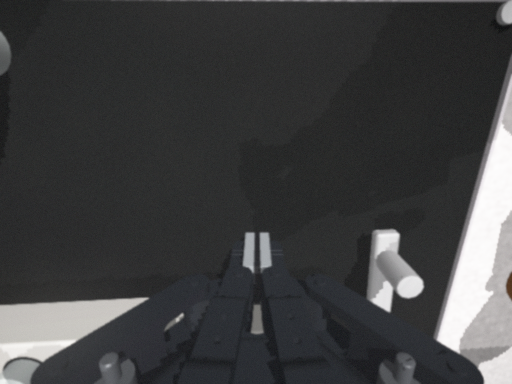

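View pics/t7.png

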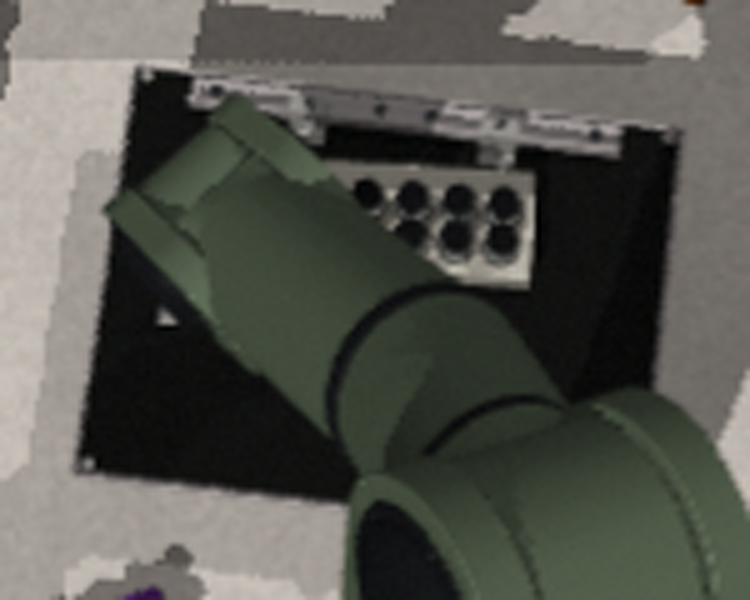

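```bash
python3 - <<'E'
from h import *
im,c,T=load("w7")
P=w2r(cast([(5,304),(150,297.5)],.11,c,T)); Q=w2r(cast([(5,344),(90,340)],.146,c,T))
for A in (P,Q):
  d=A[1]-A[0]; print(A.round(4),np.arctan2(-d[0],d[1]))
c=eyes.get_calibration("top");T=wfc(c)
f=lambda a:np.array(a)/5+[180,115]-0.4
print(w2r(cast(f([(533,170),(527,289)]),[.116,.146],c,T)).round(4))
E
```

```text
[[-0.1151 -0.0942 -0.    ]
 [-0.1205  0.0084 -0.    ]] 0.052849695646910375
[[-0.1185 -0.0611  0.036 ]
 [-0.1213 -0.0121  0.036 ]] 0.056678922056832275
[[-0.022  -0.1067  0.006 ]
 [-0.1233 -0.1122  0.036 ]]
```

>>> step_arm --targets '[[[0, 0, 0.6, 0, 0, 0, 0], [0, 0, 1.2, 0, 0, 0, 0], [0, 0, 1.8, 0, 0, 0, 0], [0, -0.1, 2.4, 0, 0, 0, 0], [0, -0.1, 2.8, 0, 0, 0, 0], [0, -0.1, 3.0, 0, 0, 0, 0], [0, -0.1, 3.2, 0, 0, 0, 0], [0, -0.1, 3.4, 0, 0, 0, 0], [0, -0.1, 3.6, 0, 0, 0, 0], [0, -0.1, 3.8, 0, 0, 0, 0]]]'

```text
clock: 12.55
position: [0.5583, 0.0889, 0.1417]
tool_rot: [2.949, 1.567, 2.839]
force: [-3.1, 2.7, -0.7]
grip_width: 0.0001
```

```bash
python3 st.py
```

```text
t 12.55 rail [[-0.1302  0.0783  0.0317]] F rail [-3.34  2.36 -0.69] qd 0.052 tool [ 0.994 -0.111 -0.004] rot to nominal [ 0.001 -0.004 -0.001]
```

Now into the left clip, in small steps.

>>> step_arm --targets '[[[0, 0, 0.15, 0, 0, 0, 0], [0, 0, 0.3, 0, 0, 0, 0], [0, 0, 0.45, 0, 0, 0, 0], [0, 0, 0.6, 0, 0, 0, 0]]]'

```text
clock: 12.95
position: [0.5644, 0.0883, 0.1417]
tool_rot: [2.942, 1.567, 2.831]
force: [-3.2, 2.2, 1.5]
grip_width: -0.0002
```

```bash
python3 st.py
```

```text
t 12.95 rail [[-0.1242  0.0784  0.0317]] F rail [-3.44  1.81  1.46] qd 0.039 tool [ 0.994 -0.111 -0.004] rot to nominal [ 0.001 -0.004 -0.001]
```

>>> step_arm --targets '[[[-0.03, 0, 0.12, 0, 0, 0, 0], [-0.03, 0, 0.24, 0, 0, 0, 0], [-0.03, 0, 0.36, 0, 0, 0, 0]]]'

```text
clock: 13.25
position: [0.5675, 0.0879, 0.1418]
tool_rot: [3.038, 1.566, 2.927]
force: [-7.7, 3.6, 0.9]
grip_width: -0.0001
```

```bash
python3 st.py
```

```text
t 13.25 rail [[-0.121   0.0784  0.0318]] F rail [-8.08  2.74  0.95] qd 0.031 tool [ 0.994 -0.11  -0.005] rot to nominal [ 0.001 -0.005 -0.001]
```

>>> step_arm --targets '[[[-0.03, 0, 0.12, 0, 0, 0, 0], [-0.03, 0, 0.24, 0, 0, 0, 0], [-0.03, 0, 0.36, 0, 0, 0, 0]]]'

```text
clock: 13.55
position: [0.5705, 0.0877, 0.1418]
tool_rot: [3.083, 1.564, 2.973]
force: [-7.1, 4.0, -0.3]
grip_width: 0.0002
```

```bash
python3 st.py
```

```text
t 13.55 rail [[-0.118   0.0785  0.0318]] F rail [-7.53  3.15 -0.28] qd 0.031 tool [ 0.994 -0.11  -0.006] rot to nominal [ 0.002 -0.006 -0.   ]
```

>>> step_arm --targets '[[[0, 0.02, 0.12, 0, 0, 0, 0], [0, 0.04, 0.24, 0, 0, 0, 0], [0, 0.06, 0.36, 0, 0, 0, 0], [0, 0.08, 0.48, 0, 0, 0, 0]]]'

```text
clock: 13.95
position: [0.5747, 0.0881, 0.1418]
tool_rot: [-3.14, 1.563, 3.033]
force: [-9.0, 2.4, 4.6]
grip_width: 0.0
```

```bash
python3 st.py
```

```text
t 13.95 rail [[-0.1139  0.0794  0.0318]] F rail [-9.23  1.42  4.62] qd 0.034 tool [ 0.994 -0.11  -0.008] rot to nominal [ 0.002 -0.008  0.   ]
```

>>> step_arm --targets '[[[-0.08, 0.02, 0.1, 0, 0, 0, 0], [-0.1, 0.04, 0.2, 0, 0, 0, 0], [-0.1, 0.06, 0.3, 0, 0, 0, 0]]]'

```text
clock: 14.25
position: [0.5774, 0.0883, 0.1425]
tool_rot: [-3.11, 1.562, 3.063]
force: [-4.2, 1.9, -3.4]
grip_width: -0.0001
```

```bash
python3 st.py
```

```text
t 14.25 rail [[-0.1112  0.0799  0.0325]] F rail [-4.42  1.41 -3.43] qd 0.028 tool [ 0.994 -0.11  -0.009] rot to nominal [ 0.002 -0.009  0.   ]
```

>>> step_arm --targets '[[[0, 0, -2, 0, 0, 0, 0], [0, -1, -4.4, 0, -0.009, 0, 0], [0, -5, -4.4, 0, -0.009, 0, 0], [0, -9, -4.4, 0, -0.009, 0, 0], [0, -13, -4.4, 0, -0.009, 0, 0], [0, -15.8, -4.4, 0, -0.009, 0, 0], [0, -15.8, -4.4, 0, -0.009, 0, 0]]]'

```text
clock: 14.95
position: [0.516, -0.0686, 0.1428]
tool_rot: [-1.387, 1.568, -1.503]
force: [0.1, 0.5, 0.3]
grip_width: -0.0001
```

```bash
python3 st.py; python3 - <<'E'
from h import *
wrist("w8"); cv2.imwrite("pics/t8.png",cv2.resize(eyes.grab_frame("top")[115:235,180:330,::-1],None,fx=5,fy=5,interpolation=cv2.INTER_CUBIC))
E
```

```text
t 14.95 rail [[-0.1547 -0.0829  0.0328]] F rail [0.07 0.54 0.26] qd 0.064 tool [ 0.993 -0.116  0.   ] rot to nominal [-0.004  0.     0.002]
```

View pics/w8.png

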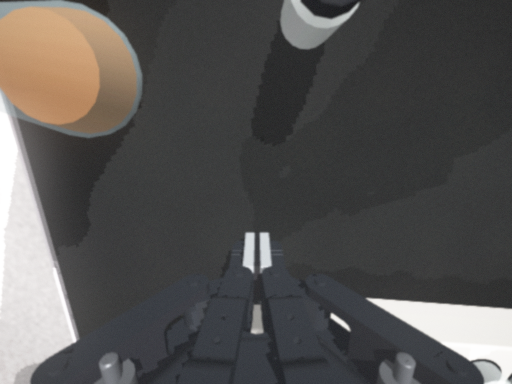

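View pics/t8.png

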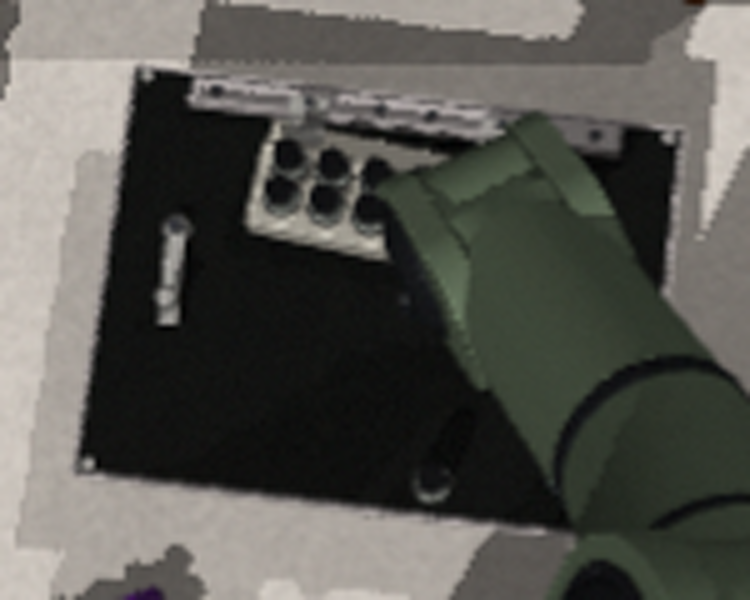

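```bash
python3 - <<'E'
from h import *
im,c,T=load("w8")
P=w2r(cast([(372,298),(510,307)],.11,c,T)); 
for A in (P,):
  d=A[1]-A[0]; y=np.arctan2(-d[0],d[1]); print(A.round(4),y, "front x at y=-.08",A[0,0]+(-.08-A[0,1])*d[0]/d[1])
E
```

```text
[[-0.1055 -0.0018 -0.    ]
 [-0.0975  0.0976 -0.    ]] -0.07997541893637623 front x at y=-.08 -0.1117475711694348
```

>>> step_arm --targets '[[[0.05, 0.1, 0.6, 0, 0, 0, 0], [0.05, 0.1, 1.2, 0, 0, 0, 0], [0.05, 0.1, 1.8, 0, 0, 0, 0], [0.05, 0.1, 2.3, 0, 0, 0, 0], [0.05, 0.1, 2.6, 0, 0, 0, 0], [0.05, 0.1, 2.8, 0, 0, 0, 0], [0.05, 0.1, 3.0, 0, 0, 0, 0], [0.05, 0.1, 3.15, 0, 0, 0, 0]]]'

```text
clock: 15.85
position: [0.547, -0.0672, 0.1424]
tool_rot: [-2.389, 1.569, -2.501]
force: [-12.0, -0.5, 8.3]
grip_width: 0.0003
```

```bash
python3 st.py
```

```text
t 15.85 rail [[-0.124  -0.0781  0.0324]] F rail [-11.87  -1.84   8.27] qd 0.032 tool [ 0.994 -0.112 -0.001] rot to nominal [ 0.    -0.001  0.001]
```

>>> step_arm --targets '[[[-0.12, 0, -0.02, 0, 0, 0, 0]]]'

```text
clock: 15.95
position: [0.5465, -0.0673, 0.1435]
tool_rot: [-2.535, 1.568, -2.647]
force: [-0.4, 0.1, 0.5]
grip_width: 0.0003
```

```bash
python3 st.py
```

```text
t 15.95 rail [[-0.1245 -0.0782  0.0335]] F rail [-0.39  0.06  0.54] qd 0.025 tool [ 0.994 -0.112 -0.002] rot to nominal [ 0.    -0.002  0.001]
```

>>> step_arm --targets '[[[-0.02, 0, 0.08, 0, 0, 0, 0], [-0.03, 0, 0.14, 0, 0, 0, 0]]]'

```text
clock: 16.15
position: [0.5472, -0.0674, 0.1437]
tool_rot: [-2.698, 1.567, -2.81]
force: [-9.0, 1.2, 4.4]
grip_width: 0.0001
```

```bash
python3 st.py
```

```text
t 16.15 rail [[-0.1239 -0.0783  0.0337]] F rail [-9.07  0.22  4.43] qd 0.015 tool [ 0.994 -0.112 -0.004] rot to nominal [-0.    -0.004  0.002]
```

>>> step_arm --targets '[[[-0.08, 0, 0.05, 0, 0, 0, 0], [-0.1, 0, 0.1, 0, 0, 0, 0]]]'

```text
clock: 16.35
position: [0.5477, -0.0676, 0.1444]
tool_rot: [-2.729, 1.565, -2.841]
force: [-4.5, -1.0, -2.6]
grip_width: 0.0001
```

```bash
python3 st.py
```

```text
t 16.35 rail [[-0.1234 -0.0784  0.0344]] F rail [-4.36 -1.49 -2.57] qd 0.016 tool [ 0.994 -0.112 -0.005] rot to nominal [ 0.    -0.005  0.002]
```

>>> step_arm --targets '[[[-0.01, 0, 0.08, 0, 0, 0, 0], [-0.02, 0, 0.16, 0, 0, 0, 0], [-0.03, 0, 0.24, 0, 0, 0, 0]]]'

```text
clock: 16.65
position: [0.5494, -0.0684, 0.1444]
tool_rot: [-2.711, 1.564, -2.823]
force: [-7.0, -2.7, -2.5]
grip_width: -0.0001
```

```bash
python3 st.py
```

```text
t 16.65 rail [[-0.1215 -0.079   0.0344]] F rail [-6.69 -3.49 -2.48] qd 0.023 tool [ 0.994 -0.112 -0.006] rot to nominal [-0.    -0.006  0.003]
```

>>> step_arm --targets '[[[-0.02, -0.02, 0.08, 0, 0, 0, 0], [-0.03, -0.03, 0.16, 0, 0, 0, 0], [-0.04, -0.04, 0.24, 0, 0, 0, 0], [-0.05, -0.05, 0.32, 0, 0, 0, 0]]]'

```text
clock: 17.05
position: [0.552, -0.0698, 0.1445]
tool_rot: [-2.69, 1.562, -2.803]
force: [-6.1, -3.0, -2.1]
grip_width: 0.0003
```

```bash
python3 st.py
```

```text
t 17.05 rail [[-0.1188 -0.0801  0.0345]] F rail [-5.72 -3.68 -2.14] qd 0.021 tool [ 0.994 -0.113 -0.008] rot to nominal [-0.001 -0.008  0.004]
```

>>> step_arm --targets '[[[-0.02, -0.02, 0.1, 0, 0, 0, 0], [-0.03, -0.03, 0.2, 0, 0, 0, 0], [-0.04, -0.04, 0.3, 0, 0, 0, 0], [-0.05, -0.05, 0.4, 0, 0, 0, 0]]]'

```text
clock: 17.45
position: [0.5551, -0.0714, 0.1446]
tool_rot: [-2.681, 1.56, -2.794]
force: [-6.2, -2.7, -2.2]
grip_width: -0.0003
```

```bash
python3 st.py
```

```text
t 17.45 rail [[-0.1155 -0.0814  0.0346]] F rail [-5.88 -3.34 -2.2 ] qd 0.028 tool [ 0.994 -0.113 -0.01 ] rot to nominal [-0.001 -0.01   0.005]
```

>>> step_arm --targets '[[[-0.02, -0.02, 0.1, 0, 0, 0, 0], [-0.03, -0.03, 0.2, 0, 0, 0, 0], [-0.04, -0.04, 0.3, 0, 0, 0, 0], [-0.05, -0.05, 0.4, 0, 0, 0, 0]]]'

```text
clock: 17.85
position: [0.5585, -0.0731, 0.1446]
tool_rot: [-2.664, 1.558, -2.777]
force: [-6.1, -2.4, -2.9]
grip_width: -0.0003
```

```bash
python3 st.py
```

```text
t 17.85 rail [[-0.112  -0.0826  0.0346]] F rail [-5.84 -3.07 -2.86] qd 0.028 tool [ 0.993 -0.114 -0.011] rot to nominal [-0.002 -0.011  0.006]
```

>>> step_arm --targets '[[[-0.02, -0.02, 0.1, 0, 0, 0, 0], [-0.03, -0.03, 0.2, 0, 0, 0, 0], [-0.04, -0.04, 0.3, 0, 0, 0, 0]]]'

```text
clock: 18.15
position: [0.561, -0.0743, 0.1448]
tool_rot: [-2.651, 1.557, -2.766]
force: [-6.7, -3.4, -2.9]
grip_width: -0.0003
```

```bash
python3 st.py
```

```text
t 18.15 rail [[-0.1094 -0.0835  0.0348]] F rail [-6.25 -4.16 -2.93] qd 0.027 tool [ 0.993 -0.114 -0.012] rot to nominal [-0.002 -0.012  0.007]
```

Now the left end; retreat, straighten the tool, and look.

>>> step_arm --targets '[[[0, 0, -1.5, 0, 0, 0, 0], [0.1, 1, -3.5, 0, -0.012, 0.007, 0], [0.2, 5, -3.5, 0, -0.012, 0.007, 0], [0.2, 9, -3.5, 0, -0.012, 0.007, 0], [0.2, 13, -3.5, 0, -0.012, 0.007, 0], [0.2, 16, -3.5, 0, -0.012, 0.007, 0], [0.2, 16, -3.5, 0, -0.012, 0.007, 0]]]'

```text
clock: 18.85
position: [0.5452, 0.0938, 0.1428]
tool_rot: [1.154, 1.567, 1.045]
force: [0.4, -0.7, -0.9]
grip_width: -0.0001
```

```bash
python3 st.py; python3 - <<'E'
from h import *
wrist("w9"); cv2.imwrite("pics/t9.png",cv2.resize(eyes.grab_frame("top")[115:235,180:330,::-1],None,fx=5,fy=5,interpolation=cv2.INTER_CUBIC))
E
```

```text
t 18.85 rail [[-0.1439  0.0818  0.0328]] F rail [ 0.5  -0.67 -0.9 ] qd 0.063 tool [ 0.994 -0.109  0.002] rot to nominal [ 0.003  0.002 -0.004]
```

View pics/w9.png

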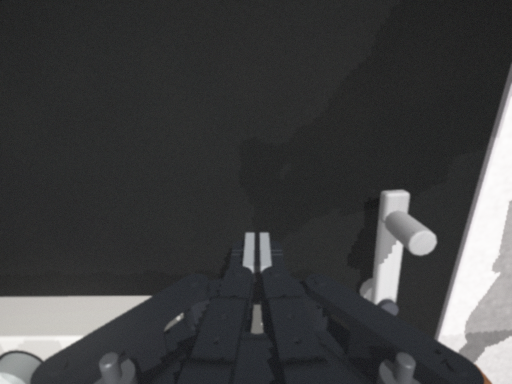

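View pics/t9.png

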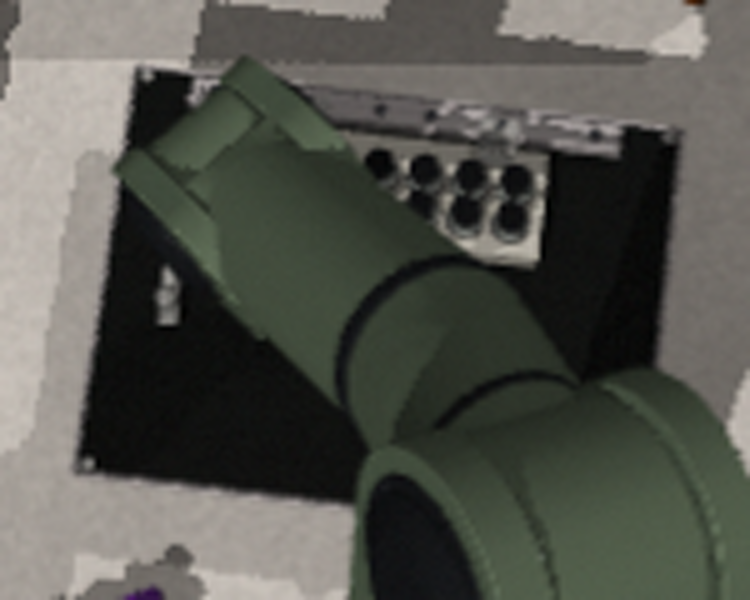

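```bash
python3 - <<'E'
from h import *
im,c,T=load("w9")
P=w2r(cast([(3,297),(150,296)],.11,c,T)); 
for A in (P,):
  d=A[1]-A[0]; y=np.arctan2(-d[0],d[1]); print(A.round(4),y, "front x at y=+.08",A[0,0]+(.08-A[0,1])*d[0]/d[1])
c=eyes.get_calibration("top");T=wfc(c)
f=lambda a:np.array(a)/5+[180,115]-0.4
print(w2r(cast(f([(549,160),(539,267)]),[.116,.146],c,T)).round(4))
E
```

```text
[[-0.0962 -0.0962 -0.    ]
 [-0.0967  0.0067 -0.    ]] 0.005045139680329741 front x at y=+.08 -0.09708285380508042
[[-0.0125 -0.1182  0.006 ]
 [-0.1052 -0.1192  0.036 ]]
```

>>> step_arm --targets '[[[0, 0, 0.7, 0, 0, 0, 0], [0, 0, 1.4, 0, 0, 0, 0], [0, 0, 2.1, 0, 0, 0, 0], [0, 0, 2.6, 0, 0, 0, 0], [0, 0, 3.0, 0, 0, 0, 0], [-0.05, 0, 3.2, 0, 0, 0, 0], [-0.1, 0, 3.35, 0, 0, 0, 0], [-0.15, 0, 3.45, 0, 0, 0, 0]]]'

```text
clock: 19.75
position: [0.5785, 0.0855, 0.1436]
tool_rot: [2.444, 1.57, 2.331]
force: [-4.5, 1.7, -3.5]
grip_width: 0.0
```

```bash
python3 st.py
```

```text
t 19.75 rail [[-0.1098  0.0772  0.0336]] F rail [-4.71  1.23 -3.5 ] qd 0.023 tool [ 0.994 -0.112 -0.001] rot to nominal [-0.001 -0.001 -0.001]
```

>>> step_arm --targets '[[[-0.02, 0.02, 0.08, 0, 0, 0, 0], [-0.03, 0.03, 0.16, 0, 0, 0, 0], [-0.04, 0.04, 0.24, 0, 0, 0, 0]]]'

```text
clock: 20.05
position: [0.5802, 0.086, 0.1437]
tool_rot: [2.873, 1.568, 2.761]
force: [-5.1, 3.9, -2.9]
grip_width: -0.0001
```

```bash
python3 st.py
```

```text
t 20.05 rail [[-0.1082  0.0779  0.0337]] F rail [-5.46  3.32 -2.91] qd 0.025 tool [ 0.994 -0.112 -0.002] rot to nominal [-0.    -0.002 -0.001]
```

>>> step_arm --targets '[[[-0.02, 0.02, 0.08, 0, 0, 0, 0], [-0.03, 0.03, 0.16, 0, 0, 0, 0], [-0.04, 0.04, 0.24, 0, 0, 0, 0]]]'

```text
clock: 20.35
position: [0.582, 0.0866, 0.1439]
tool_rot: [2.918, 1.567, 2.806]
force: [-5.7, 2.5, -3.5]
grip_width: -0.0
```

```bash
python3 st.py
```

```text
t 20.35 rail [[-0.1064  0.0787  0.0339]] F rail [-5.96  1.87 -3.49] qd 0.022 tool [ 0.994 -0.111 -0.003] rot to nominal [ 0.    -0.003 -0.001]
```

>>> step_arm --targets '[[[-0.02, 0.02, 0.07, 0, 0, 0, 0], [-0.03, 0.03, 0.14, 0, 0, 0, 0]]]'

```text
clock: 20.55
position: [0.5828, 0.0869, 0.1439]
tool_rot: [3.025, 1.566, 2.914]
force: [-9.0, 1.3, -1.8]
grip_width: 0.0004
```

```bash
python3 st.py
```

```text
t 20.55 rail [[-0.1057  0.0791  0.0339]] F rail [-9.05  0.33 -1.76] qd 0.017 tool [ 0.994 -0.111 -0.005] rot to nominal [ 0.001 -0.005 -0.001]
```

>>> step_arm --targets '[[[-0.03, 0.01, 0.06, 0, 0, 0, 0]]]'

```text
clock: 20.65
position: [0.5828, 0.0869, 0.144]
tool_rot: [3.126, 1.565, 3.015]
force: [-6.4, -0.3, -1.8]
grip_width: 0.0002
```

```bash
python3 st.py
```

```text
t 20.65 rail [[-0.1057  0.0791  0.034 ]] F rail [-6.37 -1.03 -1.79] qd 0.019 tool [ 0.994 -0.111 -0.006] rot to nominal [ 0.001 -0.006 -0.   ]
```

>>> step_arm --targets '[[[-0.04, 0.01, 0.06, 0, 0, 0, 0], [-0.05, 0.01, 0.1, 0, 0, 0, 0]]]'

```text
clock: 20.85
position: [0.5829, 0.0869, 0.1441]
tool_rot: [-3.068, 1.563, 3.104]
force: [-9.7, 0.8, -2.5]
grip_width: -0.0002
```

```bash
python3 st.py
```

```text
t 20.85 rail [[-0.1056  0.0791  0.0341]] F rail [-9.7  -0.27 -2.45] qd 0.009 tool [ 0.994 -0.111 -0.008] rot to nominal [ 0.001 -0.008  0.001]
```

>>> step_arm --targets '[[[0, 0, -1.5, 0, 0, 0, 0], [0.1, -1, -3, 0, -0.008, 0, 0], [0.1, -5, -3, 0, -0.008, 0, 0], [0.1, -9, -3, 0, -0.008, 0, 0], [0.1, -13, -3, 0, -0.008, 0, 0], [0.1, -15.8, -3, 0, -0.008, 0, 0], [0.1, -15.8, -3, 0, -0.008, 0, 0]]]'

```text
clock: 21.55
position: [0.5355, -0.0714, 0.1435]
tool_rot: [-1.278, 1.568, -1.395]
force: [0.4, 0.8, -0.9]
grip_width: 0.0002
```

```bash
python3 st.py; python3 - <<'E'
from h import *
wrist("w10"); cv2.imwrite("pics/t10.png",cv2.resize(eyes.grab_frame("top")[115:235,180:330,::-1],None,fx=5,fy=5,interpolation=cv2.INTER_CUBIC))
E
```

```text
t 21.55 rail [[-0.135  -0.0836  0.0335]] F rail [ 0.27  0.83 -0.85] qd 0.064 tool [ 0.993 -0.116  0.001] rot to nominal [-0.004  0.001  0.003]
```

View pics/w10.png

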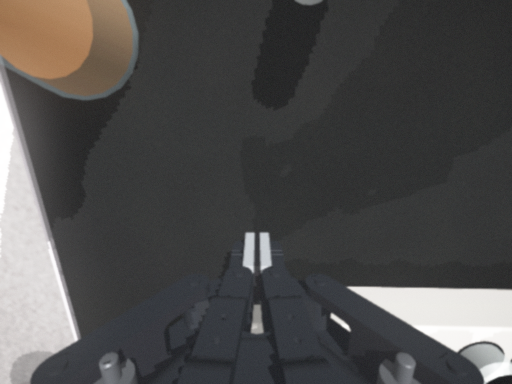

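View pics/t10.png

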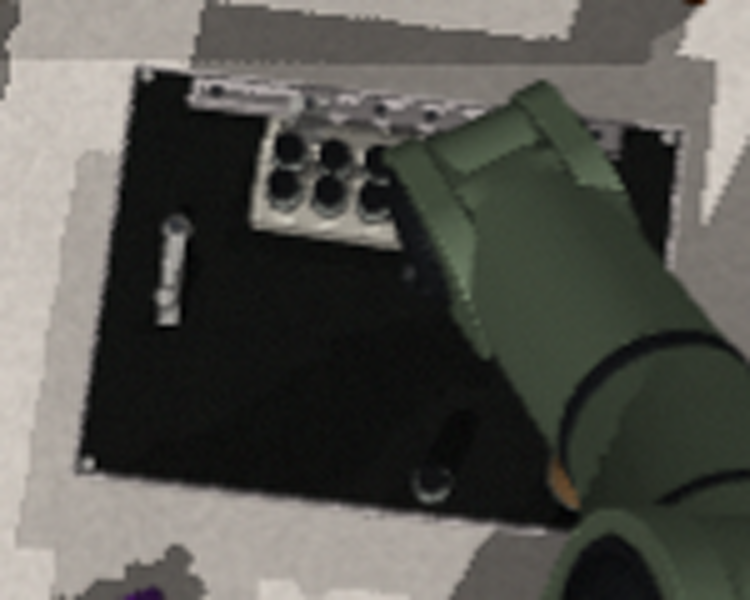

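>>> step_arm --targets '[[[0, 0, 0.6, 0, 0, 0, 0], [0, 0, 1.2, 0, 0, 0, 0], [0, 0, 1.7, 0, 0, 0, 0], [-0.05, 0, 2.0, 0, 0, 0, 0], [-0.1, 0, 2.2, 0, 0, 0, 0], [-0.13, 0, 2.35, 0, 0, 0, 0]]]'

```text
clock: 22.25
position: [0.5596, -0.0696, 0.1451]
tool_rot: [-0.329, 1.57, -0.441]
force: [0.3, -1.2, -0.5]
grip_width: -0.0003
```

```bash
python3 st.py; python3 - <<'E'
from h import *
im,c,T=load("w10")
P=w2r(cast([(352,286.5),(510,290.5)],.11,c,T)); 
for A in (P,):
  d=A[1]-A[0]; y=np.arctan2(-d[0],d[1]); print(A.round(4),y, "front x at y=-.08",A[0,0]+(-.08-A[0,1])*d[0]/d[1])
E
```

```text
t 22.25 rail [[-0.1113 -0.0791  0.0351]] F rail [ 0.4  -1.17 -0.54] qd 0.037 tool [ 0.994 -0.112  0.001] rot to nominal [0.    0.001 0.   ]
[[-0.0949 -0.0173 -0.    ]
 [-0.0913  0.0935 -0.    ]] -0.03246277094841883 front x at y=-.08 -0.096983358139717
```

>>> step_arm --targets '[[[-0.03, 0, 0.08, 0, 0, 0, 0], [-0.05, 0, 0.16, 0, 0, 0, 0], [-0.07, 0, 0.22, 0, 0, 0, 0]]]'

```text
clock: 22.55
position: [0.5614, -0.0699, 0.1457]
tool_rot: [-1.061, 1.57, -1.172]
force: [-4.0, 1.2, -0.0]
grip_width: 0.0004
```

```bash
python3 st.py
```

```text
t 22.55 rail [[-0.1095 -0.0791  0.0357]] F rail [-4.08  0.75 -0.02] qd 0.015 tool [ 0.994 -0.112  0.   ] rot to nominal [0. 0. 0.]
```

>>> step_arm --targets '[[[-0.03, -0.01, 0.08, 0, 0, 0, 0], [-0.04, -0.02, 0.16, 0, 0, 0, 0]]]'

```text
clock: 22.75
position: [0.5623, -0.0704, 0.1458]
tool_rot: [-2.535, 1.569, -2.646]
force: [-5.2, -1.0, -3.4]
grip_width: 0.0001
```

```bash
python3 st.py
```

```text
t 22.75 rail [[-0.1085 -0.0795  0.0358]] F rail [-5.1  -1.54 -3.43] qd 0.023 tool [ 0.994 -0.112 -0.001] rot to nominal [ 0.    -0.001  0.001]
```

>>> step_arm --targets '[[[-0.01, -0.02, 0.08, 0, 0, 0, 0], [-0.02, -0.03, 0.16, 0, 0, 0, 0], [-0.02, -0.03, 0.22, 0, 0, 0, 0]]]'

```text
clock: 23.05
position: [0.5639, -0.0713, 0.1457]
tool_rot: [-2.615, 1.568, -2.727]
force: [-8.3, -1.4, 0.6]
grip_width: -0.0
```

```bash
python3 st.py
```

```text
t 23.05 rail [[-0.1068 -0.0802  0.0357]] F rail [-8.07 -2.27  0.58] qd 0.014 tool [ 0.994 -0.112 -0.003] rot to nominal [-0.    -0.003  0.002]
```

>>> step_arm --targets '[[[-0.03, -0.01, 0.07, 0, 0, 0, 0], [-0.04, -0.02, 0.11, 0, 0, 0, 0]]]'

```text
clock: 23.25
position: [0.5647, -0.0719, 0.146]
tool_rot: [-2.621, 1.567, -2.733]
force: [-4.9, -2.0, -3.6]
grip_width: -0.0002
```

```bash
python3 st.py
```

```text
t 23.25 rail [[-0.1059 -0.0807  0.036 ]] F rail [-4.62 -2.49 -3.6 ] qd 0.011 tool [ 0.994 -0.112 -0.003] rot to nominal [-0.    -0.003  0.002]
```

>>> step_arm --targets '[[[-0.01, -0.01, 0.07, 0, 0, 0, 0], [-0.01, -0.02, 0.13, 0, 0, 0, 0]]]'

```text
clock: 23.45
position: [0.5656, -0.0724, 0.1458]
tool_rot: [-2.673, 1.566, -2.786]
force: [-9.2, 0.9, -1.4]
grip_width: 0.0001
```

```bash
python3 st.py
```

```text
t 23.45 rail [[-0.105  -0.0812  0.0358]] F rail [-9.22 -0.13 -1.4 ] qd 0.018 tool [ 0.994 -0.112 -0.004] rot to nominal [-0.    -0.004  0.002]
```

>>> step_arm --targets '[[[-0.03, 0, 0.06, 0, 0, 0, 0], [-0.04, 0, 0.09, 0, 0, 0, 0]]]'

```text
clock: 23.65
position: [0.5656, -0.0724, 0.1459]
tool_rot: [-2.778, 1.564, -2.89]
force: [-11.7, 1.1, -0.8]
grip_width: -0.0001
```

```bash
python3 st.py
```

```text
t 23.65 rail [[-0.105  -0.0811  0.0359]] F rail [-11.74  -0.21  -0.85] qd 0.009 tool [ 0.994 -0.112 -0.006] rot to nominal [-0.    -0.006  0.002]
```

>>> step_arm --targets '[[[0, 0, -1.2, 0, 0, 0, 0], [0.1, 1, -2.3, 0, -0.006, 0.002, 0], [0.1, 5, -2.3, 0, -0.006, 0.002, 0], [0.1, 9, -2.3, 0, -0.006, 0.002, 0], [0.1, 13, -2.3, 0, -0.006, 0.002, 0], [0.1, 15.7, -2.3, 0, -0.006, 0.002, 0], [0.1, 15.7, -2.3, 0, -0.006, 0.002, 0]]]'

```text
clock: 24.35
position: [0.5611, 0.0911, 0.1454]
tool_rot: [0.994, 1.567, 0.887]
force: [0.5, 0.2, -0.7]
grip_width: -0.0
```

```bash
python3 st.py; python3 - <<'E'
from h import *
wrist("w11"); cv2.imwrite("pics/t11.png",cv2.resize(eyes.grab_frame("top")[115:235,180:330,::-1],None,fx=5,fy=5,interpolation=cv2.INTER_CUBIC))
E
```

```text
t 24.35 rail [[-0.1277  0.0808  0.0354]] F rail [ 0.47  0.3  -0.73] qd 0.06 tool [ 0.994 -0.107  0.002] rot to nominal [ 0.005  0.002 -0.003]
```

View pics/w11.png

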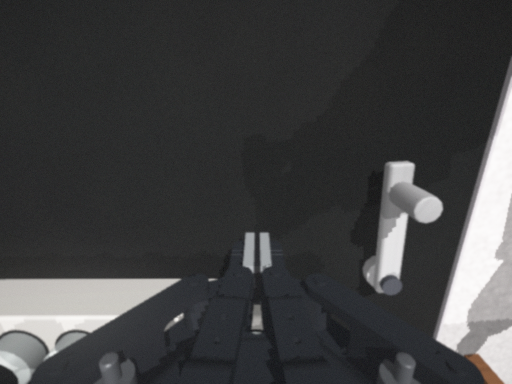

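View pics/t11.png

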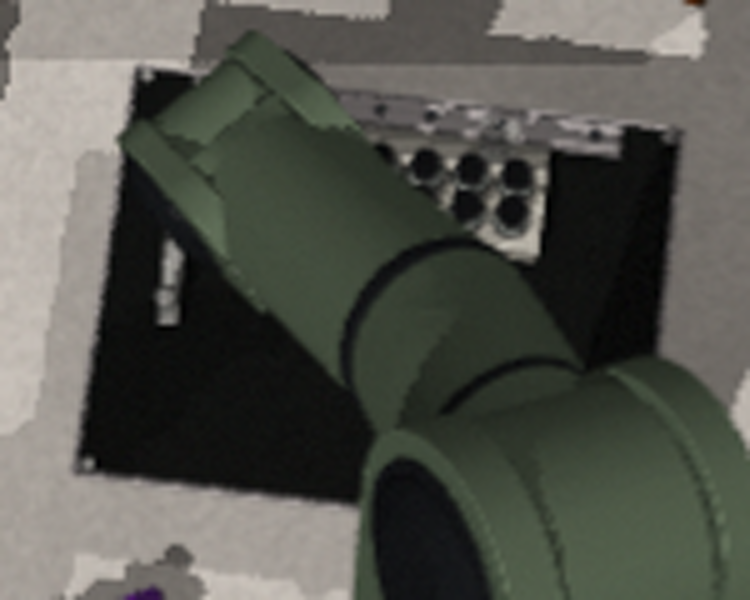

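>>> step_arm --targets '[[[0, 0, 0.5, 0, 0, 0, 0], [0, 0, 1.0, 0, 0, 0, 0], [-0.05, 0, 1.4, 0, 0, 0, 0], [-0.08, 0, 1.65, 0, 0, 0, 0], [-0.12, 0, 1.8, 0, 0, 0, 0]]]'

```text
clock: 24.95
position: [0.5791, 0.0843, 0.1461]
tool_rot: [0.09, 1.57, -0.022]
force: [0.5, -0.4, -0.0]
grip_width: -0.0003
```

```bash
python3 st.py; python3 - <<'E'
from h import *
im,c,T=load("w11")
P=w2r(cast([(3,278.5),(205,278)],.11,c,T)); 
for A in (P,):
  d=A[1]-A[0]; y=np.arctan2(-d[0],d[1]); print(A.round(4),y, "front x at y=+.08",A[0,0]+(.08-A[0,1])*d[0]/d[1])
E
```

```text
t 24.95 rail [[-0.1091  0.0761  0.0361]] F rail [ 0.53 -0.36 -0.01] qd 0.034 tool [ 0.994 -0.112  0.001] rot to nominal [ 0.     0.001 -0.   ]
[[-0.093  -0.0957 -0.    ]
 [-0.0934  0.0447 -0.    ]] 0.0030794340748979436 front x at y=+.08 -0.09354531912821601
```

>>> step_arm --targets '[[[-0.02, 0, 0.08, 0, 0, 0, 0], [-0.04, 0, 0.16, 0, 0, 0, 0], [-0.06, 0, 0.22, 0, 0, 0, 0]]]'

```text
clock: 25.25
position: [0.5812, 0.0841, 0.1468]
tool_rot: [0.026, 1.57, -0.085]
force: [-0.2, 0.0, 0.7]
grip_width: -0.0003
```

```bash
python3 st.py
```

```text
t 25.25 rail [[-0.107   0.0761  0.0368]] F rail [-0.2  -0.02  0.7 ] qd 0.015 tool [ 0.994 -0.111  0.001] rot to nominal [ 0.     0.001 -0.   ]
```

>>> step_arm --targets '[[[-0.02, 0, 0.07, 0, 0, 0, 0], [-0.04, 0, 0.14, 0, 0, 0, 0]]]'

```text
clock: 25.45
position: [0.5823, 0.084, 0.1471]
tool_rot: [-0.643, 1.571, -0.755]
force: [-4.6, 0.6, 0.7]
grip_width: 0.0
```

```bash
python3 st.py
```

```text
t 25.45 rail [[-0.1058  0.0762  0.0371]] F rail [-4.61  0.12  0.73] qd 0.02 tool [ 0.994 -0.111  0.   ] rot to nominal [0.001 0.    0.   ]
```

>>> step_arm --targets '[[[-0.03, 0, 0.06, 0, 0, 0, 0], [-0.04, 0, 0.1, 0, 0, 0, 0]]]'

```text
clock: 25.65
position: [0.5827, 0.0841, 0.1472]
tool_rot: [-2.981, 1.57, -3.092]
force: [-5.6, 2.4, -2.9]
grip_width: -0.0003
```

```bash
python3 st.py
```

```text
t 25.65 rail [[-0.1055  0.0763  0.0372]] F rail [-5.88  1.75 -2.91] qd 0.009 tool [ 0.994 -0.111 -0.001] rot to nominal [ 0.001 -0.001  0.   ]
```

>>> step_arm --targets '[[[-0.01, 0, 0.06, 0, 0, 0, 0], [-0.02, 0, 0.12, 0, 0, 0, 0]]]'

```text
clock: 25.85
position: [0.583, 0.0842, 0.1471]
tool_rot: [-2.956, 1.568, -3.067]
force: [-11.1, 1.4, 2.5]
grip_width: 0.0002
```

```bash
python3 st.py
```

```text
t 25.85 rail [[-0.1052  0.0764  0.0371]] F rail [-11.18   0.19   2.47] qd 0.018 tool [ 0.994 -0.111 -0.003] rot to nominal [ 0.001 -0.003  0.001]
```

>>> step_arm --targets '[[[0, 0, -1, 0, 0, 0, 0], [0.05, -1, -1.5, 0, -0.003, 0, 0], [0.05, -5, -1.5, 0, -0.003, 0, 0], [0.05, -9, -1.5, 0, -0.003, 0, 0], [0.05, -13, -1.5, 0, -0.003, 0, 0], [0.05, -15.6, -1.5, 0, -0.003, 0, 0], [0.05, -15.6, -1.5, 0, -0.003, 0, 0], [0.05, -15.6, -1.1, 0, -0.003, 0, 0], [0, -15.6, -0.7, 0, -0.003, 0, 0], [0, -15.6, -0.3, 0, -0.003, 0, 0]]]'

```text
clock: 26.85
position: [0.5634, -0.0695, 0.1474]
tool_rot: [-0.502, 1.57, -0.611]
force: [0.1, -0.2, 0.5]
grip_width: -0.0003
```

```bash
python3 st.py
```

```text
t 26.85 rail [[-0.1075 -0.0786  0.0374]] F rail [ 0.08 -0.19  0.54] qd 0.108 tool [ 0.994 -0.109  0.   ] rot to nominal [0.003 0.    0.   ]
```

>>> step_arm --targets '[[[-0.02, 0, 0.07, 0, 0, 0, 0], [-0.04, 0, 0.14, 0, 0, 0, 0], [-0.06, 0, 0.2, 0, 0, 0, 0]]]'

```text
clock: 27.15
position: [0.5654, -0.0694, 0.148]
tool_rot: [-0.458, 1.57, -0.567]
force: [0.3, 0.4, -0.1]
grip_width: -0.0005
```

```bash
python3 st.py
```

```text
t 27.15 rail [[-0.1055 -0.0782  0.038 ]] F rail [ 0.25  0.47 -0.13] qd 0.016 tool [ 0.994 -0.108  0.   ] rot to nominal [0.003 0.    0.   ]
```

>>> step_arm --targets '[[[-0.01, 0, 0.06, 0, 0, 0, 0], [-0.03, 0, 0.11, 0, 0, 0, 0]]]'

```text
clock: 27.35
position: [0.5658, -0.0695, 0.1481]
tool_rot: [-2.749, 1.57, -2.858]
force: [-5.9, 0.5, -0.2]
grip_width: 0.0002
```

```bash
python3 st.py
```

```text
t 27.35 rail [[-0.1051 -0.0782  0.0381]] F rail [-5.94 -0.13 -0.18] qd 0.012 tool [ 0.994 -0.108 -0.001] rot to nominal [ 0.003 -0.001  0.   ]
```

>>> step_arm --targets '[[[-0.02, 0, 0.06, 0, 0, 0, 0], [-0.03, 0, 0.1, 0, 0, 0, 0]]]'

```text
clock: 27.55
position: [0.5659, -0.0695, 0.1481]
tool_rot: [-2.891, 1.568, -2.999]
force: [-8.8, 0.6, 1.1]
grip_width: -0.0001
```

```bash
python3 st.py
```

```text
t 27.55 rail [[-0.105  -0.0783  0.0381]] F rail [-8.81 -0.42  1.09] qd 0.01 tool [ 0.994 -0.108 -0.003] rot to nominal [ 0.003 -0.003  0.001]
```

>>> step_arm --targets '[[[0, 0, -1.5, 0, 0, 0, 0], [-2, 1, -3, 0, 0, 0, 0], [-6, 4, -3, 0, 0, 0, 0], [-10, 7, -2, 0, 0, 0, 1], [-14, 10, 0, 0, 0, 0, 1], [-14, 10, 2, 0, 0, 0, 1], [-14, 10, 2, 0, 0, 0, 1]]]'

```text
clock: 28.25
position: [0.5994, 0.0287, 0.2891]
tool_rot: [1.499, 1.57, 1.391]
force: [-0.4, -0.2, -1.3]
grip_width: 0.0581
```

```bash
python3 st.py; python3 - <<'E'
from h import *
wrist("w12")
E
```

```text
t 28.25 rail [[-0.0827  0.0231  0.1791]] F rail [-0.34 -0.26 -1.33] qd 0.093 tool [ 0.994 -0.108  0.   ] rot to nominal [ 0.004  0.    -0.   ]
```

View pics/w12.png

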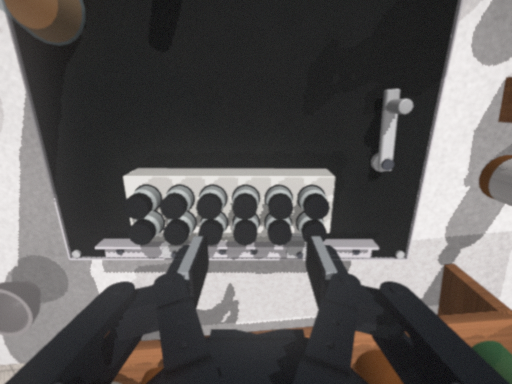

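```bash
python3 - <<'E'
from h import *
im,c,T=load("w12")
cv2.imwrite("pics/w12z.png",cv2.resize(im[150:275,85:415],None,fx=2.4,fy=2.4,interpolation=cv2.INTER_CUBIC))
cv2.imwrite("pics/w12l.png",cv2.resize(im[75:185,350:430],None,fx=5,fy=5,interpolation=cv2.INTER_CUBIC))
E
```

```text
(no output)
```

View pics/w12z.png

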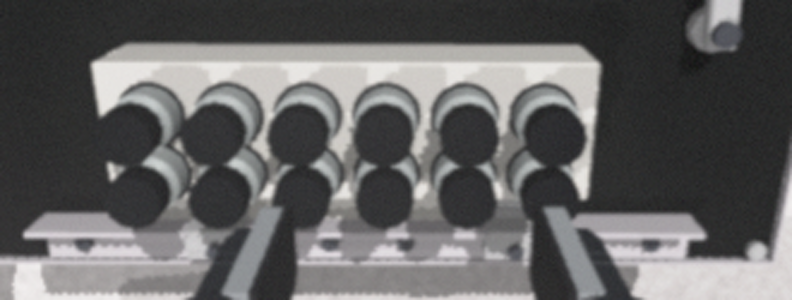

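View pics/w12l.png

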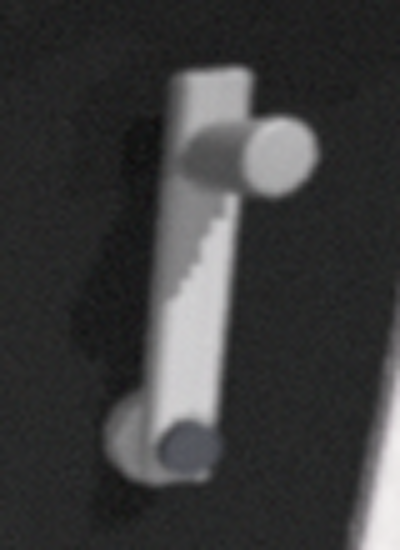

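```bash
python3 - <<'E'
from h import *
im,c,T=load("w12")
f=lambda a:(np.array(a)+.5)/2.4+[85,150]-.5
g=lambda a:(np.array(a)+.5)/5+[350,75]-.5
F=w2r(cast(f([(92,64),(601,65)]),.146,c,T)); B=w2r(cast(f([(128,44),(580,45)]),.11,c,T))
Rt=w2r(cast(f([(26,237),(706,238)]),.13,c,T)); Rf=w2r(cast(f([(44,213),(690,215)]),.11,c,T))
for n,A in (("front top",F),("front bottom",B),("rail top",Rt),("rail foot",Rf)):
  d=A[1]-A[0]; print(n,A.round(4).tolist(),"yaw",np.arctan2(-d[0],d[1]).round(4),np.linalg.norm(d))
pv=w2r(cast(g([(190,446)]),.130,c,T)); kn=w2r(cast(g([(281,157)]),.152,c,T)); print("pivot",pv,"knob",kn)
arm=w2r(cast(g([(213,70),(181,460)]),.126,c,T)); print("arm",arm)
for a,b in ((pv[0],kn[0]),(np.array([-.1005,.165]),kn[0]),(arm[1],arm[0])):
  d=b-a if len(b)==len(a) else b[:2]-a; print("latch",np.arctan2(d[1],d[0]) , np.pi, (np.arctan2(d[1],d[0])-np.pi), np.linalg.norm(d[:2]))
E
```

```text
front top [[-0.0928, -0.1148, 0.036], [-0.093, 0.1041, 0.036]] yaw 0.0009 0.21888231710516937
front bottom [[-0.0931, -0.1146, -0.0], [-0.0933, 0.104, -0.0]] yaw 0.0007 0.218605554866527
rail top [[0.0011, -0.1701, 0.02], [0.0008, 0.1703, 0.02]] yaw 0.0008 0.3404203121384267
rail foot [[-0.0016, -0.1716, -0.0], [-0.0012, 0.1703, -0.0]] yaw -0.001 0.3419439362329201
pivot [[-0.10333612  0.16415752  0.02      ]] knob [[-0.16269759  0.16114035  0.042     ]]
arm [[-0.17905962  0.15845041  0.016     ]
 [-0.09933764  0.16470613  0.016     ]]
latch -3.090809323617484 3.141592653589793 -6.232401977207277 0.05943809360096752
latch -3.0796174909232867 3.141592653589793 -6.22121014451308 0.062317230228191266
latch -3.063283882840863 3.141592653589793 -6.204876536430656 0.07996704427837376
```

```bash
cat > lat.py <<'E'
from h import *
PIV=np.array([-.1015,.1645]); TH0=.06
def tcp(th,back,z=.042):
    u=np.array([-np.cos(th),-np.sin(th)]); t=np.array([np.sin(th),-np.cos(th)])
    p=PIV+.06*u-back*t; return r2w([p[0],p[1],z]), th-np.pi/2+YAW
if __name__=="__main__":
    import sys
    p,psi=tcp(float(sys.argv[1]),float(sys.argv[2]),float(sys.argv[3])); print(p,goal(p,psi))
E
python3 lat.py .06 .036 .16; python3 lat.py .06 .036 .042
python3 - <<'E'
from h import *
c=eyes.get_calibration("top");T=wfc(c)
print(cast([(137,174),(157,146),(156,213)],[.146,.17,.095],c,T).round(3),bot.observe()["qpos"].round(2))
E
```

```text
[0.53847371 0.21038352 0.27      ] (array([ 1.81, 17.48, -7.87]), array([ 1.514, -0.002,  0.002]))
[0.53847371 0.21038352 0.152     ] (array([13.61, 17.48, -7.84]), array([ 1.514, -0.002,  0.002]))
[[0.531 0.465 0.146]
 [0.636 0.386 0.17 ]
 [0.388 0.397 0.095]] [ 0.36  0.53 -0.74  1.6   0.38  1.16  0.99]
```

>>> step_arm --targets '[[[0, 2, -1, 0.14, 0, 0, 0], [0, 4, -2, 0.28, 0, 0, 0], [0, 6, -3, 0.42, 0, 0, 0], [0, 8, -4, 0.56, 0, 0, 0], [0, 10, -5, 0.7, 0, 0, 0], [0, 12, -6, 0.84, 0, 0, 0], [0, 14, -7, 0.98, 0, 0, 0], [0.5, 16, -7.8, 1.12, 0, 0, 0], [1, 17.5, -7.8, 1.26, 0, 0, 0], [1.8, 17.5, -7.8, 1.4, 0, 0, 0]]]'

```text
clock: 29.3
position: [0.5384, 0.2122, 0.2698]
tool_rot: [-1.945, 1.568, 2.826]
force: [-0.6, -0.7, -0.4]
grip_width: -0.0001
```

```bash
python3 st.py; python3 lat.py .06 .036 .045
```

```text
t 29.3 rail [[-0.1639  0.1986  0.1598]] F rail [-0.49 -0.79 -0.44] qd 1.272 tool [ 0.059 -0.998 -0.001] rot to nominal [-1.4e+00 -2.0e-03  1.0e-03]
[0.53847371 0.21038352 0.155     ] (array([11.48,  0.03,  0.19]), array([ 0.111, -0.001,  0.002]))
```

>>> step_arm --targets '[[[2, 0, 0, 0.1, 0, 0, 0], [5, 0, 0, 0.11, 0, 0, 0], [7, 0, 0, 0.11, 0, 0, 0], [7, 0, 0, 0.11, 0, 0, 0]]]'

```text
clock: 29.7
position: [0.5365, 0.2112, 0.1972]
tool_rot: [-1.366, 1.564, -2.988]
force: [0.3, 0.2, 0.2]
grip_width: 0.0002
```

```bash
python3 st.py; python3 lat.py .06 .036 .045;  python3 - <<'E'
from h import *
wrist("w13")
cv2.imwrite("pics/s13.png",cv2.resize(eyes.grab_frame("side")[130:280,130:300,::-1],None,fx=4,fy=4,interpolation=cv2.INTER_CUBIC))
E
```

```text
t 29.7 rail [[-0.1656  0.1974  0.0872]] F rail [0.28 0.25 0.18] qd 0.054 tool [-0.051 -0.999  0.001] rot to nominal [-1.51  -0.004  0.006]
[0.53847371 0.21038352 0.155     ] (array([4.22, 0.22, 0.06]), array([0.001, 0.001, 0.007]))
```

View pics/w13.png

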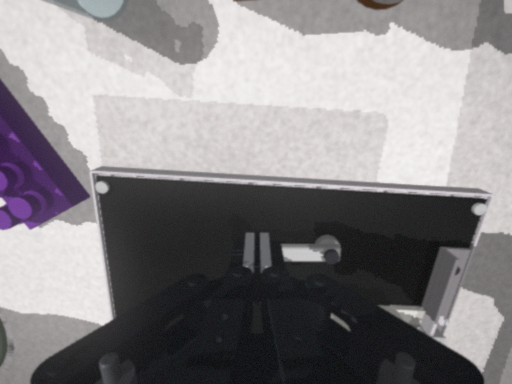

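View pics/s13.png

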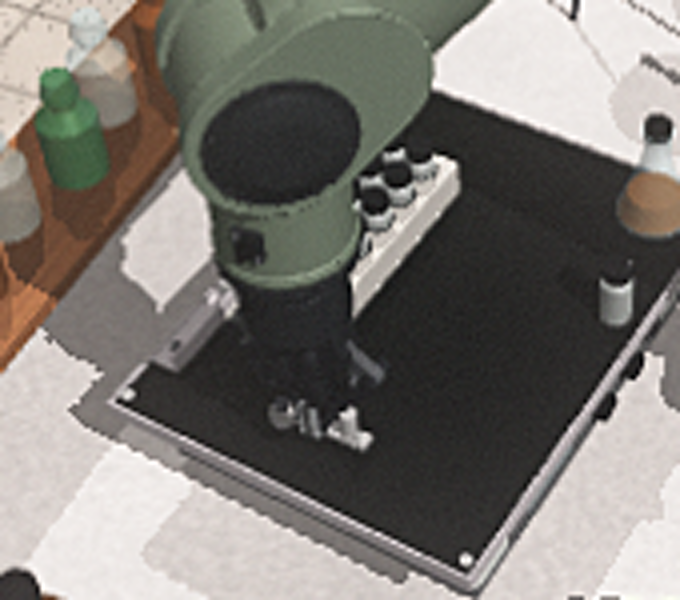

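>>> step_arm --targets '[[[2, 0.2, 0, 0, 0, 0, 0], [4, 0.2, 0, 0, 0, 0.005, 0], [4.5, 0.2, 0, 0, 0, 0.005, 0], [4.5, 0.2, 0, 0, 0, 0.005, 0], [4.5, 0.2, 0, 0, 0, 0.005, 0]]]'

```text
clock: 30.3
position: [0.5404, 0.2122, 0.1564]
tool_rot: [1.937, 1.567, 0.314]
force: [0.1, 0.7, 0.6]
grip_width: -0.0001
```

```bash
python3 st.py; python3 lat.py .06 .022 .045;  python3 - <<'E'
from h import *
wrist("w14")
E
```

```text
t 30.3 rail [[-0.1619  0.1988  0.0464]] F rail [0.03 0.73 0.64] qd 0.004 tool [-0.052 -0.999 -0.001] rot to nominal [-1.51e+00  1.00e-03 -4.00e-03]
[0.53774603 0.19640244 0.155     ] (array([ 0.14, -0.18,  1.59]), array([ 0.   , -0.001, -0.003]))
```

View pics/w14.png

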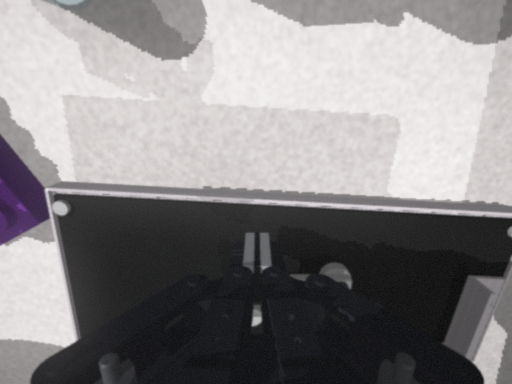

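>>> step_arm --targets '[[[0.2, -0.15, 0.5, 0, 0, 0, 0], [0.3, -0.15, 1.0, 0, 0, 0, 0], [0.3, -0.15, 1.4, 0, 0, 0, 0], [0.3, -0.15, 1.6, 0, 0, 0, 0], [0.3, -0.15, 1.8, 0, 0, 0, 0], [0.3, -0.15, 2.0, 0, 0, 0, 0]]]'

```text
clock: 30.95
position: [0.5379, 0.1922, 0.1534]
tool_rot: [1.946, 1.567, 0.323]
force: [-0.8, -0.1, 0.3]
grip_width: -0.0003
```

```bash
python3 st.py; python3 lat.py .06 .019 .044
```

```text
t 30.95 rail [[-0.1621  0.1787  0.0434]] F rail [-0.82 -0.24  0.29] qd 0.032 tool [-0.052 -0.999 -0.001] rot to nominal [-1.51   0.002 -0.004]
[0.53759011 0.19340649 0.154     ] (array([-0.06, -0.04, -0.12]), array([ 0.   , -0.001, -0.003]))
```

>>> step_arm --targets '[[[0, 0, 0.2, 0, 0, 0, 0], [0, 0, 0.4, 0, 0, 0, 0], [0, 0, 0.6, -0.02, 0, 0, 0]]]'

```text
clock: 31.25
position: [0.5373, 0.1865, 0.1534]
tool_rot: [2.038, 1.567, 0.436]
force: [-2.0, 2.7, 1.6]
grip_width: -0.0
```

```bash
python3 st.py
```

```text
t 31.25 rail [[-0.162   0.173   0.0434]] F rail [-2.32  2.42  1.6 ] qd 0.218 tool [-0.031 -1.    -0.002] rot to nominal [-1.489e+00  1.000e-03 -4.000e-03]
```

```bash
cat > arc.py <<'E'
from lat import *
import sys
s=bot.observe();T=T_tool(s); pw=r2w([PIV[0],PIV[1],0]); pw[2]=s["position"][2]
p=T[:3,:3].T@(pw-T[:3,3])*100; print("pivot in tool cm",p.round(2))
for a in sys.argv[1:]:
    a=float(a); Rm=R.from_rotvec([-a,0,0]).as_matrix(); print(a,(p-Rm@p).round(2))
E
python3 arc.py .1 .2 .3 .4 .5 .6 .7 .8 .9
```

```text
pivot in tool cm [0.02 5.96 1.34]
0.1 [ 0.  -0.1  0.6]
0.2 [ 0.   -0.15  1.21]
0.3 [ 0.   -0.13  1.82]
0.4 [ 0.   -0.05  2.43]
0.5 [0.   0.09 3.02]
0.6 [0.   0.29 3.6 ]
0.7 [0.   0.54 4.15]
0.8 [0.   0.85 4.68]
0.9 [0.   1.21 5.17]
```

>>> step_arm --targets '[[[0, -0.1, 0.6, -0.1, 0, 0, 0], [0, -0.15, 1.2, -0.2, 0, 0, 0], [0, -0.13, 1.8, -0.3, 0, 0, 0], [0, -0.05, 2.4, -0.4, 0, 0, 0], [0, 0.1, 3.0, -0.5, 0, 0, 0]]]'

```text
clock: 31.75
position: [0.5372, 0.1564, 0.1534]
tool_rot: [1.59, 1.567, 0.495]
force: [-1.9, 3.0, 0.4]
grip_width: 0.0004
```

```bash
python3 st.py;python3 arc.py .1 .2 .3 .4 .5 .6 .7 ; python3 - <<'E'
from h import *
wrist("w15")
E
```

```text
t 31.75 rail [[-0.1588  0.143   0.0434]] F rail [-2.25  2.72  0.41] qd 0.941 tool [ 0.457 -0.889 -0.   ] rot to nominal [-0.984  0.002 -0.003]
pivot in tool cm [0.02 5.96 1.39]
0.1 [ 0.   -0.11  0.6 ]
0.2 [ 0.   -0.16  1.21]
0.3 [ 0.   -0.14  1.82]
0.4 [ 0.   -0.07  2.43]
0.5 [0.   0.07 3.03]
0.6 [0.   0.26 3.61]
0.7 [0.   0.51 4.16]
```

View pics/w15.png

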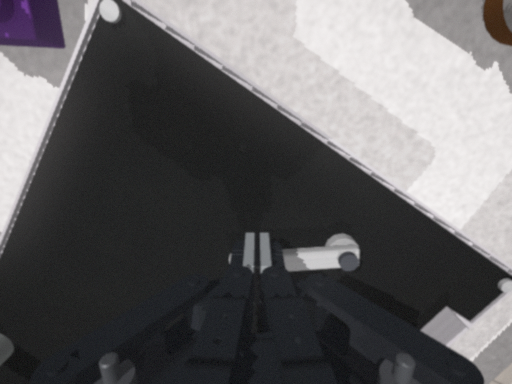

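>>> step_arm --targets '[[[0, -0.1, 0.6, -0.1, 0, 0, 0], [0, -0.15, 1.2, -0.2, 0, 0, 0], [0, -0.14, 1.8, -0.3, 0, 0, 0], [0, -0.07, 2.4, -0.4, 0, 0, 0], [0, 0.07, 3.0, -0.5, 0, 0, 0], [0, 0.26, 3.6, -0.6, 0, 0, 0]]]'

```text
clock: 32.4
position: [0.5565, 0.1247, 0.1533]
tool_rot: [0.942, 1.567, 0.454]
force: [-2.0, 4.3, 0.2]
grip_width: 0.0
```

```bash
python3 st.py;python3 arc.py .1 .2 .3 ; python3 - <<'E'
from h import *
im,c,T=wrist("w16")
im,c,T=load("w15")
A=w2r(cast([(347,260),(240,265)],.118,c,T)); print(A)
cv2.imwrite("pics/w16z.png",cv2.resize(im[200:320,200:400],None,fx=4,fy=4))
E
```

```text
t 32.4 rail [[-0.136   0.1137  0.0433]] F rail [-2.46  4.01  0.23] qd 0.954 tool [ 0.884 -0.468  0.002] rot to nominal [-0.375  0.003 -0.002]
pivot in tool cm [0.02 5.99 1.35]
0.1 [ 0.   -0.1   0.61]
0.2 [ 0.   -0.15  1.22]
0.3 [ 0.   -0.13  1.83]
[[-0.0963942   0.16093908  0.008     ]
 [-0.15523162  0.11729779  0.008     ]]
```

View pics/w16.png

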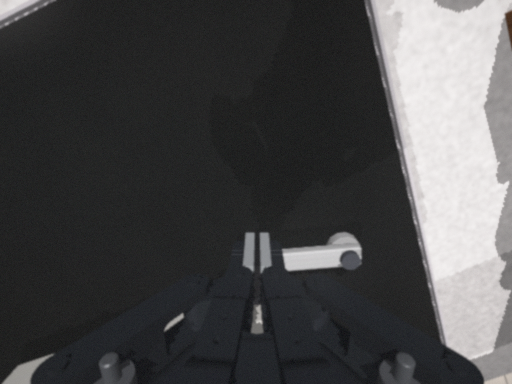

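>>> step_arm --targets '[[[0, -0.06, 0.4, -0.07, 0, 0, 0], [0, -0.12, 0.85, -0.14, 0, 0, 0], [0, -0.15, 1.2, -0.2, 0, 0, 0], [0, -0.15, 1.2, -0.2, 0, 0, 0]]]'

```text
clock: 32.85
position: [0.5672, 0.1165, 0.1529]
tool_rot: [0.571, 1.568, 0.287]
force: [-0.4, 0.6, 0.3]
grip_width: -0.0001
```

```bash
python3 st.py;python3 arc.py .05 .1 .2 ; python3 - <<'E'
from h import *
im,c,T=wrist("w17")
cv2.imwrite("pics/w17z.png",cv2.resize(im[200:320,200:400],None,fx=4,fy=4,interpolation=cv2.INTER_CUBIC))
E
```

```text
t 32.85 rail [[-0.1245  0.1067  0.0429]] F rail [-0.43  0.58  0.34] qd 0.061 tool [ 0.96  -0.28   0.003] rot to nominal [-0.172  0.003 -0.001]
pivot in tool cm [0.01 6.09 1.27]
0.05 [-0.   -0.06  0.31]
0.1 [ 0.   -0.1   0.61]
0.2 [ 0.   -0.13  1.23]
```

View pics/w17z.png

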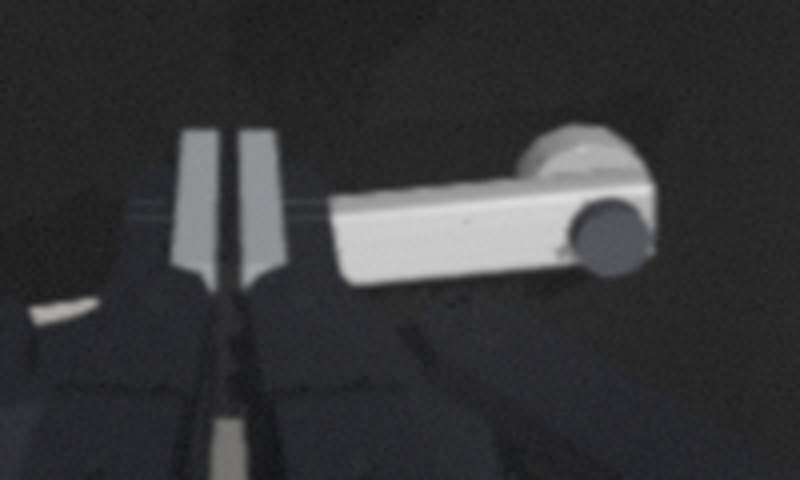

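```bash
cat > ang.py <<'E'
from h import *
import sys
name=sys.argv[1]; v=np.array(list(map(float,sys.argv[2:]))).reshape(-1,2)
im,c,T=load(name); P=(v+.5)/4+[200,200]-.5
A=w2r(cast(P,.126,c,T)); print(A.round(4))
for i in range(0,len(A),2):
    d=A[i]-A[i+1]; print("latch",(np.arctan2(d[1],d[0])-np.pi)%(2*np.pi),np.linalg.norm(d))
E
python3 ang.py w17 330 212 655 185 352 285 560 268; python3 ang.py w17 330 212 655 184
```

```text
[[-0.113   0.1212  0.016 ]
 [-0.109   0.1726  0.016 ]
 [-0.0989  0.1228  0.016 ]
 [-0.0962  0.1566  0.016 ]]
latch 1.4917434928096966 0.051586526874781775
latch 1.4924837661104062 0.033956734247967114
[[-0.113   0.1212  0.016 ]
 [-0.1091  0.1726  0.016 ]]
latch 1.495247853631633 0.051580694473066666
```

>>> step_arm --targets '[[[0, -0.02, 0.15, -0.03, 0, 0, 0], [0, -0.05, 0.3, -0.05, 0, 0, 0], [0, -0.07, 0.4, -0.07, 0, 0, 0], [0, -0.07, 0.4, -0.07, 0, 0, 0]]]'

```text
clock: 33.3
position: [0.5708, 0.1147, 0.153]
tool_rot: [0.473, 1.568, 0.257]
force: [-2.4, 1.3, 0.4]
grip_width: 0.0
```

```bash
python3 st.py; python3 - <<'E'
from h import *
im,c,T=wrist("w18")
cv2.imwrite("pics/w18z.png",cv2.resize(im[200:320,200:400],None,fx=4,fy=4,interpolation=cv2.INTER_CUBIC))
E
```

```text
t 33.3 rail [[-0.1207  0.1053  0.043 ]] F rail [-2.52  1.07  0.36] qd 0.022 tool [ 0.977 -0.214  0.003] rot to nominal [-0.103  0.003 -0.001]
```

View pics/w18z.png

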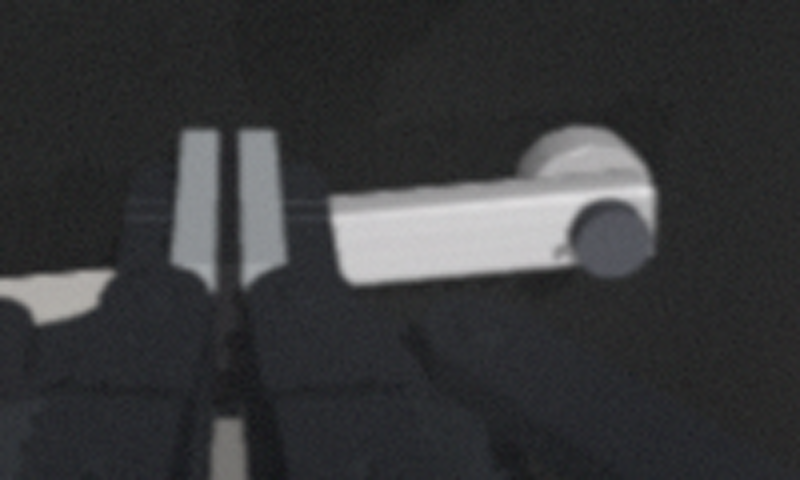

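```bash
python3 ang.py w18 330 212 655 186 352 285 575 268; python3 arc.py .02 .04 .05
```

```text
[[-0.1103  0.1205  0.016 ]
 [-0.1096  0.1721  0.016 ]
 [-0.0962  0.1231  0.016 ]
 [-0.0957  0.1595  0.016 ]]
latch 1.5571356943064432 0.05159288357238009
latch 1.554983788037938 0.036394367123290645
pivot in tool cm [0.01 6.08 1.29]
0.02 [ 0.   -0.02  0.12]
0.04 [ 0.   -0.05  0.24]
0.05 [-0.   -0.06  0.31]
```

>>> step_arm --targets '[[[0, -0.01, 0.08, -0.01, 0, 0, 0], [0, -0.02, 0.12, -0.015, 0, 0, 0], [0, -0.02, 0.12, -0.015, 0, 0, 0]]]'

```text
clock: 33.65
position: [0.572, 0.1142, 0.153]
tool_rot: [0.479, 1.568, 0.278]
force: [-2.7, 1.5, 1.0]
grip_width: -0.0001
```

```bash
python3 st.py; python3 - <<'E'
from h import *
im,c,T=wrist("w19")
cv2.imwrite("pics/w19z.png",cv2.resize(im[200:320,200:400],None,fx=4,fy=4,interpolation=cv2.INTER_CUBIC))
E
```

```text
t 33.65 rail [[-0.1195  0.105   0.043 ]] F rail [-2.89  1.19  0.95] qd 0.007 tool [ 0.98  -0.2    0.003] rot to nominal [-0.089  0.003 -0.001]
```

View pics/w19z.png

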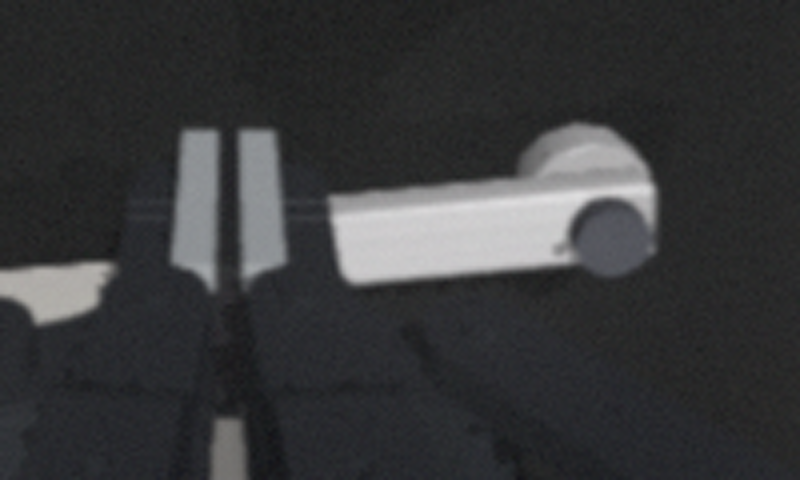

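```bash
python3 ang.py w19 330 212 655 185.5 352 285 575 267
```

```text
[[-0.1093  0.1203  0.016 ]
 [-0.1094  0.1719  0.016 ]
 [-0.0953  0.1231  0.016 ]
 [-0.0954  0.1595  0.016 ]]
latch 1.5731795855703066 0.0516008416768163
latch 1.5745181881025916 0.036399930554241164
```

>>> step_arm --targets '[[[0, 0, -0.8, 0, 0, 0, 0], [0, 0, -2, 0, 0, 0, 0], [-3, 0, -3, -0.04, 0, 0, 0], [-7, -2, -3, -0.09, 0, 0, 0], [-11, -4, -1, -0.09, 0, 0, 0], [-13, -7, 2, -0.09, 0, 0, 0], [-13, -8, 4, -0.09, 0, 0, 0], [-13, -8, 4, -0.09, 0, 0, 0]]]'

```text
clock: 34.5
position: [0.5958, 0.025, 0.2831]
tool_rot: [0.063, 1.567, -0.052]
force: [-0.7, -0.7, -0.3]
grip_width: -0.0001
```

```bash
python3 st.py; python3 - <<'E'
from h import *
im,c,T=wrist("w20")
cv2.imwrite("pics/w20z.png",cv2.resize(im[100:275,85:455],None,fx=2.1,fy=2.1,interpolation=cv2.INTER_CUBIC))
E
```

```text
t 34.5 rail [[-0.0858  0.019   0.1731]] F rail [-0.58 -0.79 -0.28] qd 0.064 tool [ 0.993 -0.115  0.004] rot to nominal [-0.004  0.004 -0.   ]
```

View pics/w20.png

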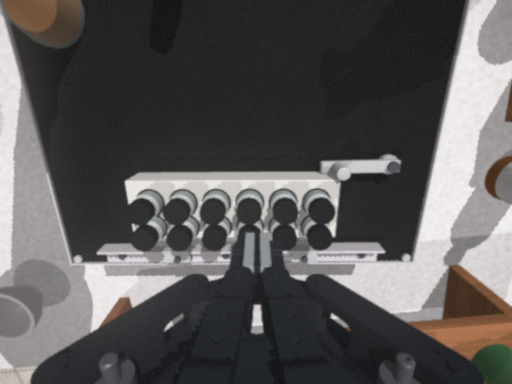

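View pics/w20z.png

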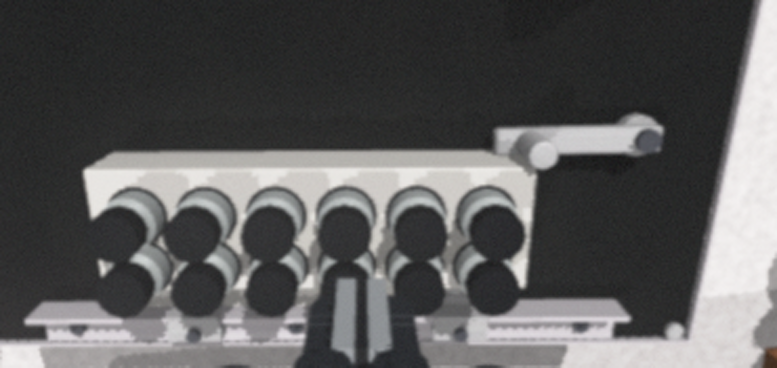

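```bash
python3 - <<'E'
from h import *
im,c,T=load("w20")
cv2.imwrite("pics/w20a.png",cv2.resize(im[150:190,310:410],None,fx=8,fy=8,interpolation=cv2.INTER_CUBIC))
cv2.imwrite("pics/w20b.png",cv2.resize(im[165:200,115:350],None,fx=3.4,fy=3.4,interpolation=cv2.INTER_CUBIC))
E
```

```text
(no output)
```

View pics/w20a.png

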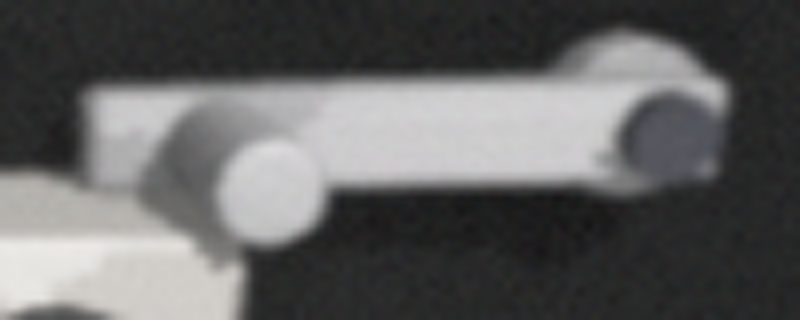

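View pics/w20b.png

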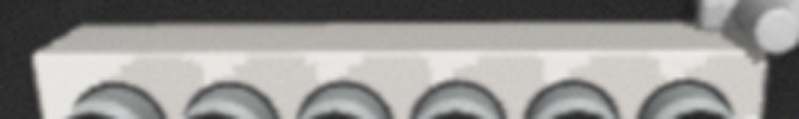

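```bash
python3 - <<'E'
from h import *
im,c,T=load("w20")
a=lambda v:(np.array(v)+.5)/8+[310,150]-.5
b=lambda v:(np.array(v)+.5)/3.4+[115,165]-.5
z=lambda v:(np.array(v)+.5)/2.1+[85,100]-.5
for n,P,h in (("arm up",a([(85,92),(725,79)]),.126),("arm low",a([(90,190),(590,183)]),.126),("front top",b([(35,53),(735,51)]),.146),("front bot",b([(82,27),(690,23)]),.11),("rail top",z([(27,322),(630,320)]),.13)):
    A=w2r(cast(P,h,c,T)); d=A[1]-A[0]; print(n,A.round(4).tolist(),"yaw",np.arctan2(-d[0],d[1]).round(4))
print("knob",w2r(cast(a([(271,192)]),.152,c,T)).round(4),"pivot bolt",w2r(cast(a([(672,138)]),.13,c,T)).round(4))
E
```

```text
arm up [[-0.1085, 0.0868, 0.016], [-0.1099, 0.1718, 0.016]] yaw 0.0159
arm low [[-0.0951, 0.0885, 0.016], [-0.0957, 0.156, 0.016]] yaw 0.0098
front top [[-0.0939, -0.1144, 0.036], [-0.0936, 0.0941, 0.036]] yaw -0.0016
front bot [[-0.0927, -0.1157, -0.0], [-0.0931, 0.0887, -0.0]] yaw 0.0023
rail top [[0.0, -0.1696, 0.02], [0.0005, 0.1703, 0.02]] yaw -0.0012
knob [[-0.1015  0.1043  0.042 ]] pivot bolt [[-0.1028  0.164   0.02  ]]
```

>>> step_arm --targets '[[[-5, 0, 0, 0, 0, 0, 0], [-10, -1, -1, 0, 0, 0, 0], [-15, -5, -2, 0, 0, 0, 0], [-17, -9, -3, 0, 0, 0, 0], [-17, -13, -4, 0, 0, 0, 0], [-17, -17, -5, 0, 0, 0, 0], [-17, -21, -6, 0, 0, 0, 0], [-17, -25, -7, 0, 0, 0, 0], [-17, -29, -8, 0, 0, 0, 0], [-17, -33, -8, 0, 0, 0, 0]]]'

```text
clock: 35.55
position: [0.4758, -0.2921, 0.4524]
tool_rot: [-0.254, 1.568, -0.366]
force: [0.4, -0.8, -0.2]
grip_width: -0.0002
```

```bash
python3 st.py; python3 - <<'E'
from h import *
cv2.imwrite("pics/t21.png",cv2.resize(eyes.grab_frame("top")[60:260,50:450,::-1],None,fx=2,fy=2,interpolation=cv2.INTER_CUBIC))
cv2.imwrite("pics/s21.png",cv2.resize(eyes.grab_frame("side")[140:280,150:320,::-1],None,fx=4.2,fy=4.2,interpolation=cv2.INTER_CUBIC))
E
```

```text
t 35.55 rail [[-0.1696 -0.3095  0.3424]] F rail [ 0.48 -0.73 -0.18] qd 0.597 tool [ 0.994 -0.112  0.003] rot to nominal [-0.     0.003  0.001]
```

View pics/t21.png

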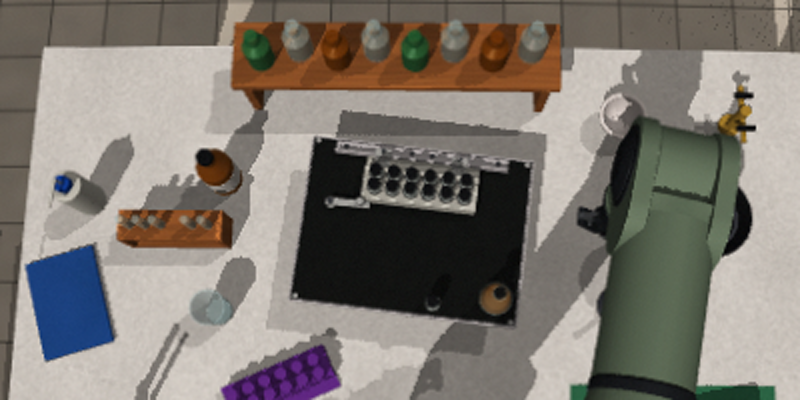

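View pics/s21.png

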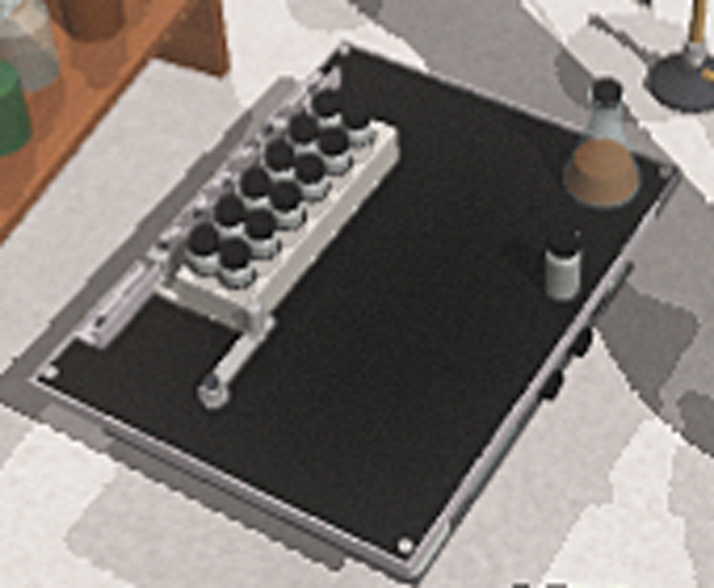

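>>> step_arm --targets '[[[0, 0, 0, 0, 0, 0, 0], [0, 0, 0, 0, 0, 0, 0]]]'

```text
clock: 35.85
position: [0.4754, -0.2948, 0.4507]
tool_rot: [-0.401, 1.57, -0.518]
force: [0.1, 0.7, -0.5]
grip_width: 0.0001
```

```bash
python3 - <<'E'
from workcell import bot
print(bot.job_done())
E
```

```text
the job is handed in; nothing more can be done
None
```

The rack is seated under both clips and flush with the rail, and the latch is turned across its front. I handed the job in at about 36 s, with the arm clear of everything.

**Rack:** I pushed it with shut fingers at alternate ends, then pressed each end again until it stopped firmly: left at 11.2 N, right at 8.8 N. The two stops agreed within about 0.3 mm. In the last wrist picture the rack's front face was parallel to the rail within about 0.003 rad. The face measured 93 mm from the rail against the 92 mm expected. The vial caps hid part of the foot, so I judged "flush" from the firm stops and the front face rather than by seeing the whole rear edge.

**Push force:** The highest force read was about 12 N of push. In that reading the fingers were also bearing down with 8 N, making about 14.6 N in all. I lifted the tool straight away, and the later pushes bore down much less. Forces are only read at the end of each move, so a brief higher peak can't be ruled out.

**Latch:** It stands at about 1.57 to 1.585 rad. The close view gave 1.574 and the overview about 1.58, a small disagreement. It is roughly 1.5 to 2 mm clear of the rack, and the rack did not move while I turned it.

**Everything else:** The flask and spare vial are at the same pixels as at the start. The other bench items in the last top picture looked undisturbed; the arm hid the tripod and burner there, but it only passed high above them.

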